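Lock the setting bars in their carrier

ROBOT

A 6-joint arm with a two-finger parallel gripper is mounted at the origin on a cart in front of the work surface, level with it; the furniture and walls round the work are solid. World frame = base frame: x ahead of the robot, y to its left, z up, the work surface at z = 0. Lengths are in m, angles in rad, forces in N, time in s.
With the tool pointing down it reaches from about 0.375 to 0.75 m from the base axis. Payload 9 kg.
Tool frame: the origin (TCP) lies at the very end of the fingers, on their centre line; the grasp point (between the pads) lies 19 mm behind it; z points along the fingers, y is the direction in which the jaws open and shut (so a half turn about z gives the same grasp; the last joint's range is limited). The gripper opens to 85 mm and grips with 20 to 120 N. Pads are 22 mm wide; open, the fingers measure 114 mm over their backs; the gripper's body (76 mm by 85 mm) begins 54 mm behind the grasp point. The pads swing forward as they close: fully open they stand 13 mm farther back than shut.
Start: joints at [0.937, 0.104, 0.097, 1.564, 0, 1.353], TCP at [0.242, 0.549, 0.231] pointing down, gripper open.
Joint ranges: [-2.99, 2.99], [-0.84, 1.86], [-1.1, 1.16], [-1.84, 2.11], [-1.51, 1.56], [-3.14, 3.14]. Speed limits (rad/s): [2.22, 2.22, 2.57, 3.14, 3.14, 3.14].

INTERFACE

Orientations are given as [roll, pitch, yaw] about the fixed x, y, z axes, in that order (R = Rz(yaw) Ry(pitch) Rx(roll)).
In Python, from plant import r gives the robot as it stands.
- The arm moves only by the shell command python3 -m creep 'ROWS' [FORCE]. ROWS is JSON, a list of rows, each a list of 7 numbers: the closure, from 0 (fully open) to 1 (shut), then the shift along the tool's x, y, z in mm, then the turn, a rotation vector about the tool's x, y, z in degrees. In form: [[jaw, tx, ty, tz, ax, ay, az], ...]. A call has exactly 8 rows; each row shifts and turns the pose as measured when the row begins, along the tool's axes as they then stand; what a row does not reach is not made up. A row lasts 1/12 s, in which the tool goes at most 41.7 mm and 7.16 degrees, less where a joint would pass 70% of its speed; a pose out of reach is approached as far as the arm can. A call is refused whole if a number of a shift passes 41.7 or a number of a turn 7.16, either way. A call with a gripper value outside its range is refused whole. The fingers move at their own pace and stop on an object; FORCE is the grip in N (left out, the last holds). Time passes only in rows, so rows that do not move let the fingers close, or fill a call up. It gives the time, the measured TCP pose, the force and the opening at its end, in the units of the state.
- r.get_state(): the state, without advancing time (a new reading comes with each control period).
- r.snapshot(name): name is "side" or "top" or "wrist"; returns a dict with "pixels" (420x560x3 uint8, blue, green, red), "mtx" (3x3 intrinsics, pixels), "dist_coeffs" ([k1, k2, p1, p2, k3] as OpenCV has them; the pictures are not rectified), "extrinsics" (4x4, takes a point from camera to world coordinates); the wrist camera has in their place "T_tool_cam" (4x4, takes a point from camera to tool coordinates, whose origin is the TCP and whose axes are the flange's). Camera axes: x right, y up, looking along -z (the intrinsics and any distortion apply to the point x, -y, -z); pixel columns grow to the right and rows downward; lengths in m; the calibration is good to about 2 mm. A picture is of the moment at which its call begins: read the wrist's pose just before it. There is no depth.
- r.finish_job(): hands the job in, once; it reports no verdict.
The state is a dict: "clock": time; "joint_pos": joint angles; "joint_velocities": joint speeds; "joint_efforts": joint torques, N m; "eef_pos": TCP position; "tcp_rot": TCP orientation; "wrist_force": force on the tool from outside, world axes, zero at the start; "wrist_torque": the same for the moment, N m; "finger_gap": finger opening in m.
Only numpy, scipy, OpenCV 4.12 (cv2) and the standard library are available. Lean on these libraries where they do the work, as an engineer would, in place of code of your own. Each camera call takes 0.05 s, during which the arm holds its last target.

TASK

The carrier with the aligner's spare setting bars is going out on the trolley, so no bar may be left loose: slide each bar's forked heel onto its post and swing the bar about the post, never lifting it off the plate, until its toe lies against the stop block and the bar is in line with its lane, then slide that lane's barrel bolt fully home into its keeper so that it holds the bar's pin. A bolt that was shot too early must be drawn back first; in a lane without a bar just slide the bolt home too, so that it does not rattle. The timer, the lens tissue and the lens cap stay where they are.

Things in the scene. Friction and masses are not known exactly. Their poses are not given: they have to be found in the camera images.
- carrier: fixed aluminium plate, 328 (x) x 275 (y) x 10 mm (195 mm to -x and 133 mm to +x of its origin), with three parallel lanes along its y axis at x = -85, 0, +85 mm (lane 1 nearest the robot). Each lane: a pivot post near the -y edge, a grey stop block with the keeper bridge, and a barrel bolt at the +y edge. Bars swing in from the -x side. Origin on its underside, mid-way in y, z up
- post_1 (a point): axis of lane 1's fixed post (16 mm diameter, 26 mm tall), 10 mm above the plate; axes as the carrier's. The stop block is 97 to 141 mm to +y of it, 20 mm high, its face 12.5 mm to +x of the lane's centre line. On it the keeper bridges over the bar, 25 to 44 mm above the plate, 98 to 112 mm to +y of the post, reaching 21 mm to -x; bar passes below, pin stays on its +y side
- bar_1_mid (a point): grasp point, half-way up, of lane 1's loose steel bar (may be absent): 146 mm long along its y, body 24 mm wide, 18 mm high, 0.35 kg, flat on the plate. This point is 49 mm to +y of the fork's pivot centre (heel) and clear by 24 mm or more of fork, keeper and stop. At the start the bar is 0.2 to 0.35 rad counter-clockwise (toe to the robot), heel about 20 mm off its post; home, its y is the carrier's y
- bar_1_heel (a point): pivot centre of the open fork at the heel (-y end) of bar 1, half-way up, on the post's axis when seated (play 2.5 mm). Fork 41 mm wide (may be grasped too), 21 mm between the prongs, which reach 6 mm beyond this point to the bar's -y; bottom of the notch 11 mm and end of the fork head 21 mm to +y; axes as the bar's
- bar_1_pin (a point): middle of the upright pin on the toe of bar 1: 12 mm diameter, 18 to 42 mm above the plate, 128 mm to the bar's +y of the pivot centre; the toe ends 12 mm further, 7 mm short of the bolt's track (a riser 20 mm wide in x, 92 mm long, centred on the rod, with two guides to 42 mm) when seated
- bolt_1 (a joint): barrel bolt of lane 1: 0 drawn fully back, 0.042 (m) fully home in the keeper; slides along the carrier's -y and stays where it is left (2 N of friction). Its 10 mm rod runs 34 mm above the plate, 12.5 mm to -x of the lane's centre line, so that it passes the pin's -x side and holds it. Above about 0.010 it is in the way of a bar that is not yet in line
- bolt_1_knob (a point): grip point of bolt 1's upright square black knob, 14 x 14 mm, top 75 mm above the plate, free for fingers down to 44 mm (the guides beside it end at 42 mm); this point is 64 mm above the plate and moves with the bolt, whose nose is 65 mm to its -y; axes as the carrier's
- post_2 (a point): axis of lane 2's fixed post (16 mm diameter, 26 mm tall), 10 mm above the plate; axes as the carrier's. The stop block is 97 to 141 mm to +y of it, 20 mm high, its face 12.5 mm to +x of the lane's centre line. On it the keeper bridges over the bar, 25 to 44 mm above the plate, 98 to 112 mm to +y of the post, reaching 21 mm to -x; bar passes below, pin stays on its +y side
- bar_2_mid (a point): grasp point, half-way up, of lane 2's loose steel bar (may be absent): 146 mm long along its y, body 24 mm wide, 18 mm high, 0.35 kg, flat on the plate. This point is 49 mm to +y of the fork's pivot centre (heel) and clear by 24 mm or more of fork, keeper and stop. At the start the bar is 0.2 to 0.35 rad counter-clockwise (toe to the robot), heel about 20 mm off its post; home, its y is the carrier's y
- bar_2_heel (a point): pivot centre of the open fork at the heel (-y end) of bar 2, half-way up, on the post's axis when seated (play 2.5 mm). Fork 41 mm wide (may be grasped too), 21 mm between the prongs, which reach 6 mm beyond this point to the bar's -y; bottom of the notch 11 mm and end of the fork head 21 mm to +y; axes as the bar's
- bar_2_pin (a point): middle of the upright pin on the toe of bar 2: 12 mm diameter, 18 to 42 mm above the plate, 128 mm to the bar's +y of the pivot centre; the toe ends 12 mm further, 7 mm short of the bolt's track (a riser 20 mm wide in x, 92 mm long, centred on the rod, with two guides to 42 mm) when seated
- bolt_2 (a joint): barrel bolt of lane 2: 0 drawn fully back, 0.042 (m) fully home in the keeper; slides along the carrier's -y and stays where it is left (2 N of friction). Its 10 mm rod runs 34 mm above the plate, 12.5 mm to -x of the lane's centre line, so that it passes the pin's -x side and holds it. Above about 0.010 it is in the way of a bar that is not yet in line
- bolt_2_knob (a point): grip point of bolt 2's upright square black knob, 14 x 14 mm, top 75 mm above the plate, free for fingers down to 44 mm (the guides beside it end at 42 mm); this point is 64 mm above the plate and moves with the bolt, whose nose is 65 mm to its -y; axes as the carrier's
- post_3 (a point): axis of lane 3's fixed post (16 mm diameter, 26 mm tall), 10 mm above the plate; axes as the carrier's. The stop block is 97 to 141 mm to +y of it, 20 mm high, its face 12.5 mm to +x of the lane's centre line. On it the keeper bridges over the bar, 25 to 44 mm above the plate, 98 to 112 mm to +y of the post, reaching 21 mm to -x; bar passes below, pin stays on its +y side
- bar_3_mid (a point): grasp point, half-way up, of lane 3's loose steel bar (may be absent): 146 mm long along its y, body 24 mm wide, 18 mm high, 0.35 kg, flat on the plate. This point is 49 mm to +y of the fork's pivot centre (heel) and clear by 24 mm or more of fork, keeper and stop. At the start the bar is 0.2 to 0.35 rad counter-clockwise (toe to the robot), heel about 20 mm off its post; home, its y is the carrier's y
- bar_3_heel (a point): pivot centre of the open fork at the heel (-y end) of bar 3, half-way up, on the post's axis when seated (play 2.5 mm). Fork 41 mm wide (may be grasped too), 21 mm between the prongs, which reach 6 mm beyond this point to the bar's -y; bottom of the notch 11 mm and end of the fork head 21 mm to +y; axes as the bar's
- bar_3_pin (a point): middle of the upright pin on the toe of bar 3: 12 mm diameter, 18 to 42 mm above the plate, 128 mm to the bar's +y of the pivot centre; the toe ends 12 mm further, 7 mm short of the bolt's track (a riser 20 mm wide in x, 92 mm long, centred on the rod, with two guides to 42 mm) when seated
- bolt_3 (a joint): barrel bolt of lane 3: 0 drawn fully back, 0.042 (m) fully home in the keeper; slides along the carrier's -y and stays where it is left (2 N of friction). Its 10 mm rod runs 34 mm above the plate, 12.5 mm to -x of the lane's centre line, so that it passes the pin's -x side and holds it. Above about 0.010 it is in the way of a bar that is not yet in line
- bolt_3_knob (a point): grip point of bolt 3's upright square black knob, 14 x 14 mm, top 75 mm above the plate, free for fingers down to 44 mm (the guides beside it end at 42 mm); this point is 64 mm above the plate and moves with the bolt, whose nose is 65 mm to its -y; axes as the carrier's
- timer_mid (a point): small timer, 46 x 52 x 19 mm; bystander; its centre
- lens_tissue_mid (a point): packet of lens tissue, 62 x 90 x 16 mm; bystander; its centre
- lens_cap_mid (a point): black lens cap, 48 mm diameter, 12 mm high; bystander; its centre

How it is judged:
By the outcome, as a careful person would: the job done as asked, in the order asked, and still so for the second after the job is handed in, with the robot touching nothing.
Of bar_1, bar_2, bar_3 only 2 to 3 are there at a start; the rules pass over those that are not, and their reading is None.
At some moment in a run one of bar_1 may be knocked a few centimetres aside while the robot is not near it.
Once in a run the grip may slacken for a moment while it holds something.
It also fails if it takes over 210 s, if anything falls off the work surface, if the arm or the gripper's body presses on something with over 40 N, if the wrist force passes 120 N, or if a joint passes its speed limit or range.

## Working session

There is one attempt and no reset: what is moved stays moved. The work goes in short steps, Python scripts to look and compute and a shell command to move; the robot and the scene stay as the last step left them, time stands still between calls to the robot, and variables do not carry over. Pictures are saved under pics/ and viewed, and the job is handed in when it is done.

```bash
ls; mkdir -p pics; cat > h.py <<'E'
import numpy as np, cv2
from plant import r
from scipy.spatial.transform import Rotation as R
def snap(name,fn=None):
    s=r.get_state(); d=r.snapshot(name)
    if fn: cv2.imwrite('pics/'+fn,d['pixels'])
    K=np.array(d['mtx']);D=np.array(d['dist_coeffs'])
    if 'extrinsics' in d: T=np.array(d['extrinsics'])
    else:
        W=np.eye(4);W[:3,:3]=R.from_euler('xyz',s['tcp_rot']).as_matrix();W[:3,3]=s['eef_pos']
        T=W@np.array(d['T_tool_cam'])
    return dict(img=d['pixels'],K=K,D=D,T=T,s=s)
def ray(c,uv):
    p=cv2.undistortPoints(np.array(uv,float).reshape(-1,1,2),c['K'],c['D'])[:,0]
    d=np.c_[p[:,0],-p[:,1],-np.ones(len(p))]@c['T'][:3,:3].T
    return c['T'][:3,3],d
def onz(c,uv,z):
    o,d=ray(c,uv); return o+d*((z-o[2])/d[:,2])[:,None]
def proj(c,P):
    P=np.array(P,float).reshape(-1,3); q=(P-c['T'][:3,3])@c['T'][:3,:3]
    q=q*[1,-1,-1]
    return cv2.projectPoints(q,np.zeros(3),np.zeros(3),c['K'],c['D'])[0][:,0]
def tri(c1,uv1,c2,uv2):
    o1,d1=ray(c1,uv1);o2,d2=ray(c2,uv2);d1=d1[0]/np.linalg.norm(d1);d2=d2[0]/np.linalg.norm(d2)
    A=np.c_[d1,-d2];t=np.linalg.lstsq(A,o2-o1,rcond=None)[0]
    a=o1+t[0]*d1;b=o2+t[1]*d2
    return (a+b)/2,np.linalg.norm(a-b)
E
python3 - <<'E'
from h import *
s=r.get_state();print(s)
for n in('side','top','wrist'):
    c=snap(n,n+'0.png');print(n,c['K'].round(1).tolist(),c['D'],c['T'].round(3).tolist())
E
```

```text
pics
{'clock': 0.0, 'joint_pos': array([9.37298026e-01, 1.04718879e-01, 9.64746268e-02, 1.56387421e+00,
       2.75075037e-05, 1.35306042e+00]), 'joint_velocities': array([ 1.73179633e-03,  1.18500638e-03,  8.36476273e-04,  7.62852269e-04,
       -2.51899330e-05,  1.63898014e-05]), 'joint_efforts': array([ 1.36998074e-04, -5.56934774e+01,  5.03641927e+01,  1.70465035e-02,
       -4.34888962e-04,  2.11189376e-05]), 'eef_pos': array([0.24214233, 0.54862057, 0.2305138 ]), 'tcp_rot': array([-3.14030767e+00, -3.12465799e-04,  2.72583004e+00]), 'wrist_force': array([-0.44514763, -0.95322098, -0.23669925]), 'wrist_torque': array([0.00034998, 0.03266831, 0.00575266]), 'finger_gap': 0.08547475305206967}
side [[395.7, 0.0, 281.2], [0.0, 395.7, 220.2], [0.0, 0.0, 1.0]] [-0.09969486  0.          0.          0.          0.        ] [[-0.736, 0.596, -0.321, 0.21], [-0.677, -0.638, 0.367, 0.235], [0.014, 0.487, 0.873, 0.81], [0.0, 0.0, 0.0, 1.0]]
top [[490.2, 0.0, 275.3], [0.0, 490.2, 207.8], [0.0, 0.0, 1.0]] [-0.11401704  0.          0.          0.          0.        ] [[0.022, 0.988, -0.153, 0.325], [-1.0, 0.023, -0.001, -0.066], [0.002, 0.153, 0.988, 1.212], [0.0, 0.0, 0.0, 1.0]]
wrist [[313.9, 0.0, 282.1], [0.0, 313.9, 212.0], [0.0, 0.0, 1.0]] [-0.03701174  0.          0.          0.          0.        ] [[0.403, -0.868, -0.29, 0.167], [0.915, 0.382, 0.128, 0.582], [0.0, -0.317, 0.948, 0.373], [0.0, 0.0, 0.0, 1.0]]
```

View pics/top0.png

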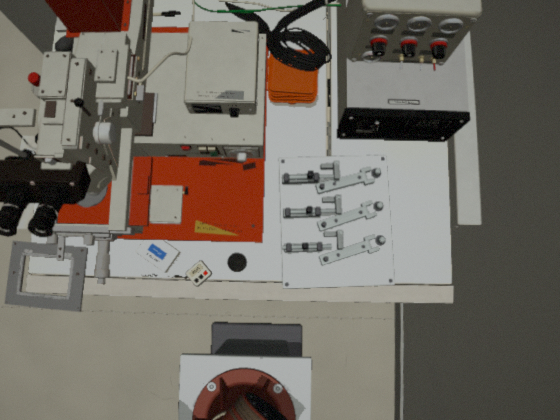

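View pics/side0.png

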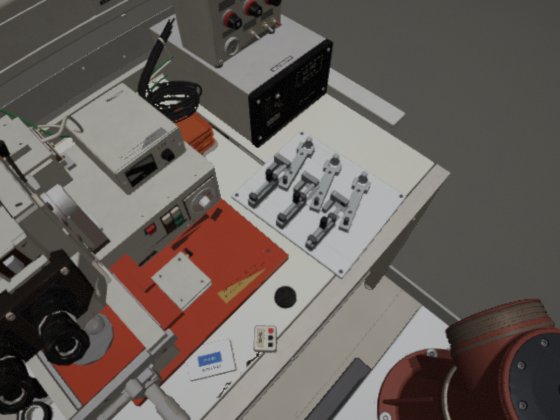

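View pics/wrist0.png

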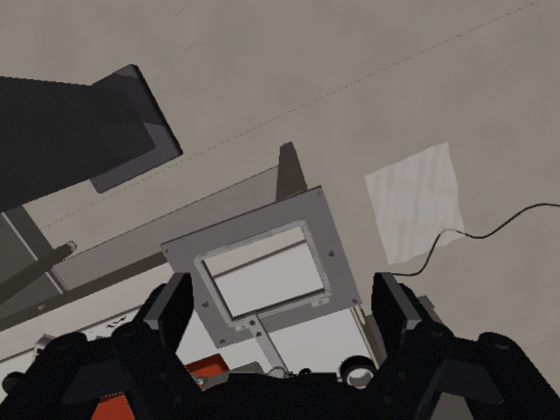

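```bash
python3 - <<'E'
from h import *
a=cv2.imread('pics/top0.png')[148:292,270:400];cv2.imwrite('pics/topz0.png',cv2.resize(a,None,fx=5,fy=4.15,interpolation=cv2.INTER_CUBIC)) if 0 else cv2.imwrite('pics/topz0.png',cv2.resize(a,None,fx=4.1,fy=4.1,interpolation=cv2.INTER_CUBIC))
a=cv2.imread('pics/side0.png')[125:275,225:415];cv2.imwrite('pics/sidez0.png',cv2.resize(a,None,fx=4,fy=4,interpolation=cv2.INTER_CUBIC))
c=snap('top')
print(onz(c,[[281,156],[386,155],[393,286],[279,288]],0.01).round(3))
print(onz(c,[[237,262],[201,272],[158,256]],0.01).round(3))
E
```

```text
[[ 0.644 -0.077  0.01 ]
 [ 0.654 -0.344  0.01 ]
 [ 0.325 -0.357  0.01 ]
 [ 0.315 -0.079  0.01 ]]
[[0.376 0.025 0.01 ]
 [0.349 0.113 0.01 ]
 [0.385 0.221 0.01 ]]
```

View pics/topz0.png

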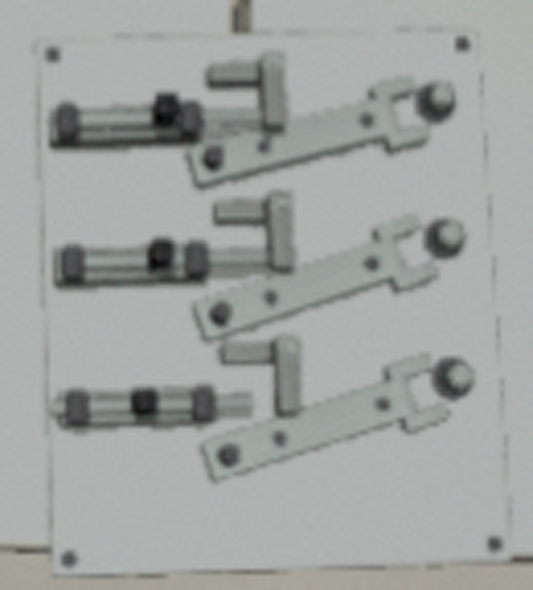

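View pics/sidez0.png

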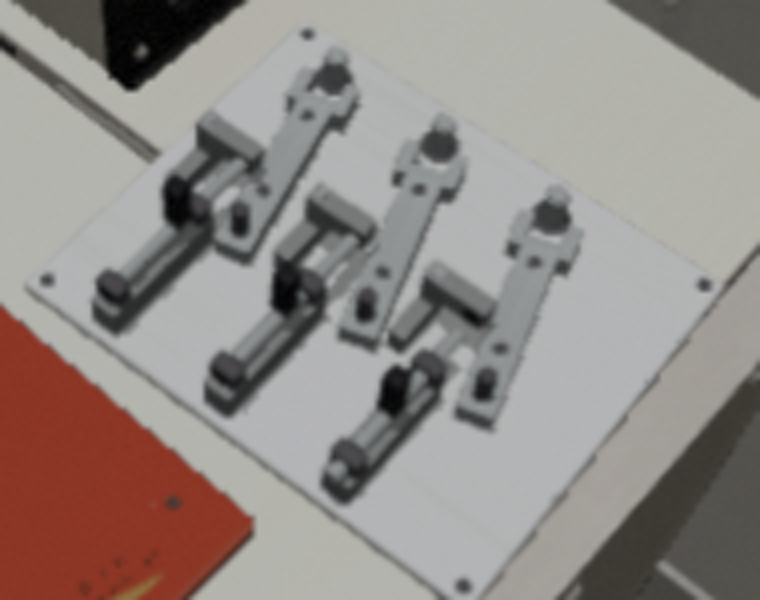

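```bash
cat >> h.py <<'E'
def to(p,yaw=None):
    """print remaining shift (mm, tool axes now) and turn (deg)"""
    s=r.get_state();M=R.from_euler('xyz',s['tcp_rot'])
    d=M.inv().apply(np.array(p)-s['eef_pos'])*1000
    t=None
    if yaw is not None: t=np.degrees((M.inv()*R.from_euler('xyz',[np.pi,0,yaw])).as_rotvec()).round(2)
    print('shift',d.round(1),'turn',t,'gap',round(s['finger_gap'],4),'F',s['wrist_force'].round(1),'t',round(s['clock'],2),'tcp',s['eef_pos'].round(4),'rot',s['tcp_rot'].round(3))
E
python3 -m creep '[[0,0,0,-30,0,0,0],[0,0,0,-30,0,0,0],[0,0,0,-30,0,0,0],[0,-26,-29,0,0,0,0],[0,-26,-29,0,0,0,0],[0,-26,-29,0,0,0,0],[0,-26,-29,0,0,0,0],[0,-26,-29,0,0,0,0]]' 40
python3 -m creep '[[0,-26,-29,0,0,0,0],[0,-26,-29,0,0,0,0],[0,-26,-29,0,0,0,0],[0,-26,-29,0,0,0,0],[0,-26,-29,0,0,0,0],[0,-26,-29,0,0,0,0],[0,-26,-29,0,0,0,0],[0,-26,-29,0,0,0,0]]'
python3 -c "
from h import *
to([0.47,-0.12,0.28],np.pi/2)"
```

```text
clock: 0.87
eef_pos: [0.3037, 0.3641, 0.3214]
tcp_rot: [-3.137, -0.001, 2.735]
wrist_force: [0.4, -1.0, -0.2]
finger_gap: 0.0856
clock: 1.53
eef_pos: [0.4038, 0.055, 0.3224]
tcp_rot: [-3.139, 0.003, 2.739]
wrist_force: [0.7, 0.7, 1.2]
finger_gap: 0.0853
shift [-129.3 -135.    43. ] turn [-5.000e-02  2.200e-01  6.694e+01] gap 0.0853 F [0.7 0.7 1.2] t 1.53 tcp [0.4038 0.055  0.3224] rot [-3.139e+00  3.000e-03  2.739e+00]
```

```bash

python3 -m creep '[[0,-26,-27,0,0,0,0],[0,-26,-27,0,0,0,0],[0,-26,-27,0,0,0,0],[0,-26,-27,0,0,0,0],[0,-26,-27,8,0,0,0],[0,0,0,15,0,0,7],[0,0,0,20,0,0,7],[0,0,0,0,0,0,7]]'
python3 -m creep '[[0,0,0,0,0,0,7],[0,0,0,0,0,0,7],[0,0,0,0,0,0,7],[0,0,0,0,0,0,7],[0,0,0,0,0,0,7],[0,0,0,0,0,0,7],[0,0,0,0,0,0,7],[0,0,0,0,0,0,0]]'
python3 - <<'E'
from h import *
to([0.47,-0.12,0.28],np.pi/2)
snap('wrist','w1.png')
E
```

```text
clock: 2.2
eef_pos: [0.4727, -0.1399, 0.2768]
tcp_rot: [-3.14, 0.005, 2.36]
wrist_force: [-0.2, 0.2, 0.4]
finger_gap: 0.0856
clock: 2.87
eef_pos: [0.4711, -0.1404, 0.2731]
tcp_rot: [-3.139, 0.002, 1.481]
wrist_force: [-0.5, 0.3, -0.4]
finger_gap: 0.0852
shift [20.2 -3.  -7. ] turn [-0.17  0.09 -5.17] gap 0.0852 F [-0.5  0.3 -0.4] t 2.87 tcp [ 0.4711 -0.1404  0.2731] rot [-3.139e+00  2.000e-03  1.481e+00]
```

View pics/w1.png

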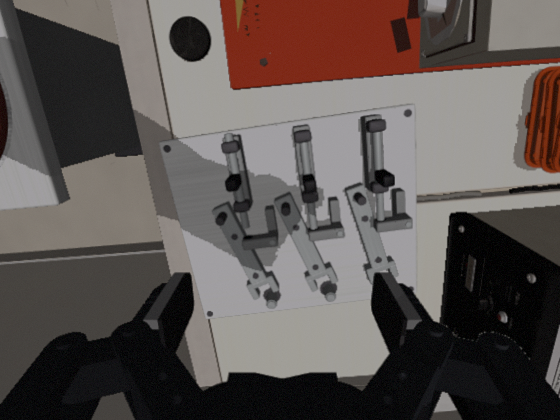

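```bash

python3 -m creep '[[0,0,0,0,0,0,-5],[0,-20,-20,0,0,0,0],[0,-20,-20,0,0,0,0],[0,-20,-20,0,0,0,0],[0,-5,0,0,0,0,0],[0,0,0,0,0,0,0],[0,0,0,0,0,0,0],[0,0,0,0,0,0,0]]'
python3 - <<'E'
from h import *
to([0.47,-0.12,0.28],np.pi/2)
import pickle
c=snap('wrist','w2.png');pickle.dump(c,open('w2.pkl','wb'))
E
python3 -m creep '[[0,10,30,0,0,0,0],[0,15,30,0,0,0,0],[0,20,20,0,0,0,0],[0,20,20,0,0,0,0],[0,5,10,0,0,0,0],[0,0,0,0,0,0,0],[0,0,0,0,0,0,0],[0,0,0,0,0,0,0]]'
python3 - <<'E'
from h import *
to([0.47,-0.12,0.28],np.pi/2)
import pickle
c=snap('wrist','w3.png');pickle.dump(c,open('w3.pkl','wb'))
for n in 23:pass
E
python3 - <<'E'
import cv2
for n in '23':
    a=cv2.imread(f'pics/w{n}.png')[60:360,100:500];cv2.imwrite(f'pics/w{n}z.png',cv2.resize(a,None,fx=2,fy=2,interpolation=cv2.INTER_CUBIC))
E
```

```text
clock: 3.58
eef_pos: [0.4107, -0.2074, 0.2727]
tcp_rot: [-3.139, 0.001, 1.616]
wrist_force: [0.9, -0.5, -0.6]
finger_gap: 0.0849
shift [84.6 63.2 -7.5] turn [-0.17  0.04  2.57] gap 0.0849 F [ 0.9 -0.5 -0.6] t 3.58 tcp [ 0.4107 -0.2074  0.2727] rot [-3.139e+00  1.000e-03  1.616e+00]
clock: 4.3
eef_pos: [0.5243, -0.1227, 0.271]
tcp_rot: [-3.138, -0.0, 1.629]
wrist_force: [-0.8, 0.2, 0.1]
finger_gap: 0.0852
shift [  5.9 -54.1  -8.8] turn [-0.23 -0.01  3.31] gap 0.0852 F [-0.8  0.2  0.1] t 4.3 tcp [ 0.5243 -0.1227  0.271 ] rot [-3.138 -0.     1.629]Traceback (most recent call last):
  File "<stdin>", line 5, in <module>
TypeError: 'int' object is not iterable
```

View pics/w2z.png

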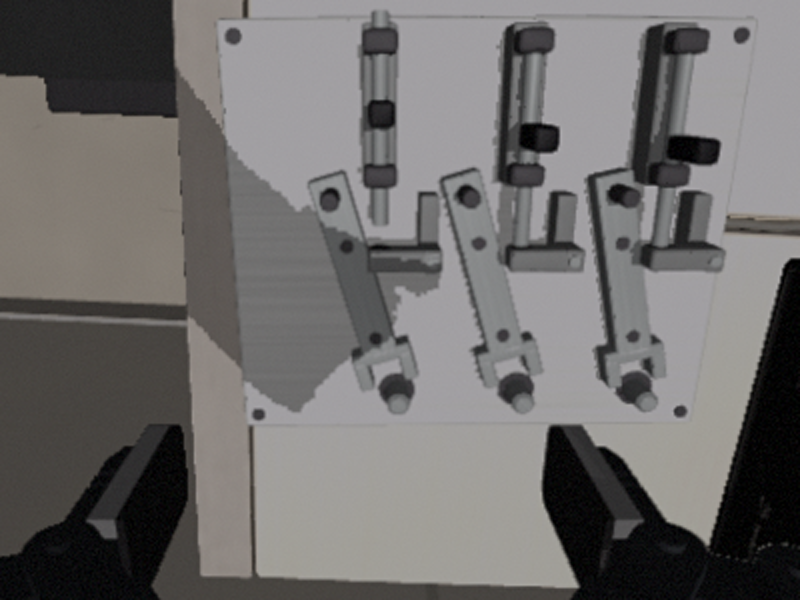

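View pics/w3z.png

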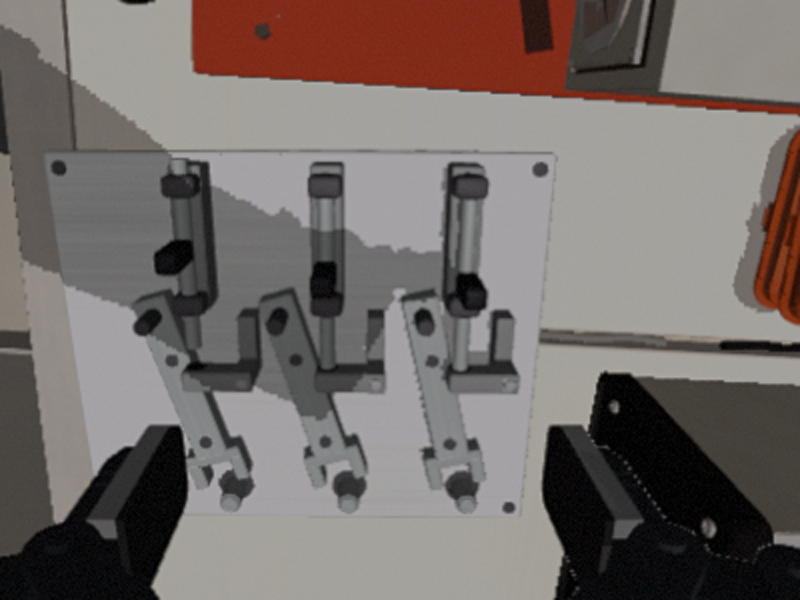

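```bash
cat >> h.py <<'E'
import pickle
def blobs(img,roi,thr=75,amin=6,amax=400):
    u0,v0,u1,v1=roi
    g=cv2.cvtColor(img,cv2.COLOR_BGR2GRAY)[v0:v1,u0:u1]
    n,l,st,ce=cv2.connectedComponentsWithStats((g<thr).astype(np.uint8))
    return [(round(ce[i][0]+u0,1),round(ce[i][1]+v0,1),int(st[i][4]),int(st[i][2]),int(st[i][3])) for i in range(1,n) if amin<=st[i][4]<=amax]
E
python3 - <<'E'
from h import *
for n,roi in (('w2',(205,65,480,275)),('w3',(120,130,380,320))):
    c=pickle.load(open(n+'.pkl','rb'))
    for t in (70,85):
        print(n,t);[print('  ',b) for b in blobs(c['img'],roi,t)]
E
```

```text
w2 70
   (np.float64(222.4), np.float64(66.3), 7, 2, 4)
   (np.float64(289.0), np.float64(80.5), 195, 18, 15)
   (np.float64(470.2), np.float64(77.1), 38, 7, 7)
   (np.float64(216.0), np.float64(77.4), 25, 5, 6)
   (np.float64(289.5), np.float64(117.0), 215, 16, 15)
   (np.float64(289.4), np.float64(147.6), 160, 16, 13)
   (np.float64(327.1), np.float64(147.1), 15, 14, 6)
   (np.float64(411.4), np.float64(157.3), 138, 16, 12)
   (np.float64(264.4), np.float64(159.1), 84, 10, 11)
   (np.float64(333.6), np.float64(157.8), 95, 12, 11)
   (np.float64(299.8), np.float64(187.3), 358, 38, 63)
   (np.float64(372.3), np.float64(176.2), 252, 38, 38)
   (np.float64(438.6), np.float64(175.9), 363, 41, 38)
   (np.float64(470.8), np.float64(174.5), 25, 17, 2)
   (np.float64(272.9), np.float64(182.9), 40, 7, 7)
   (np.float64(339.0), np.float64(181.2), 19, 5, 5)
   (np.float64(410.9), np.float64(181.0), 26, 6, 5)
   (np.float64(287.2), np.float64(228.8), 37, 7, 7)
   (np.float64(351.0), np.float64(227.1), 20, 5, 5)
   (np.float64(363.0), np.float64(227.9), 14, 5, 4)
   (np.float64(416.0), np.float6
[... 5677 characters left out ...]
7), 353, 9, 47)
   (np.float64(202.5), np.float64(281.0), 26, 6, 5)
   (np.float64(262.0), np.float64(280.5), 22, 5, 6)
   (np.float64(324.4), np.float64(281.8), 23, 6, 5)
   (np.float64(335.9), np.float64(282.1), 24, 5, 5)
   (np.float64(253.8), np.float64(285.9), 16, 5, 6)
   (np.float64(195.2), np.float64(286.7), 10, 3, 4)
   (np.float64(314.0), np.float64(286.3), 28, 6, 6)
   (np.float64(203.7), np.float64(296.2), 30, 6, 9)
   (np.float64(261.3), np.float64(295.3), 12, 3, 7)
   (np.float64(217.5), np.float64(302.2), 149, 17, 15)
   (np.float64(274.0), np.float64(302.1), 157, 16, 13)
   (np.float64(330.4), np.float64(302.3), 163, 16, 14)
   (np.float64(354.0), np.float64(313.0), 21, 5, 5)
```

```bash
cat > m1.py <<'E'
from h import *
a=pickle.load(open('w2.pkl','rb'));b=pickle.load(open('w3.pkl','rb'))
pts={'scrTL':((216.2,77.6),(129,143.5)),'scrTR':((470.3,77.1),(370,144.4)),'scrBR':((439.6,265.1),(354,313.2)),
'post1':((299.5,262),(215.5,311.5)),'post2':((361,261),(273.5,311.5)),'post3':((422.5,260.5),(333,311.5)),
'A1':((273,183),(185.4,240)),'B1':((287.2,228.7),(202.4,280.9)),
'A2':((339,181.3),(247.6,239.7)),'B2':((351,227.2),(262,280.6)),
'A3':((410.9,181.2),(315.7,240.2)),'B3':((415.9,227.9),(324.3,281.7)),
'pin1':((264.4,159.2),(173.7,220.4)),'pin2':((333.6,157.8),(238.2,220.3)),'pin3':((411.4,157.5),(311.5,220.5))}
P={}
for k,(u,v) in pts.items():
    p,e=tri(a,[u],b,[v]);P[k]=p;print(k,p.round(4),'err',round(e*1000,2))
P['scrBL']=onz(a,[(229,266.8)],.01)[0]
print(P['scrBL'])
for i in '123':
    d=P['A'+i]-P['B'+i];print(i,'AB',np.linalg.norm(d[:2]),'ang ccw from y',np.arctan2(-d[0],d[1]), 'B-post',(P['B'+i]-P['post'+i]).round(4),'pin-B',np.linalg.norm((P['pin'+i]-P['B'+i])[:2]))
for k,l in (('scrTL','scrTR'),('scrBL','scrBR')):
    d=P[l]-P[k];print(np.linalg.norm(d[:2]),np.arctan2(d[1],d[0]))
for k,l in (('scrBL','scrTL'),('scrBR','scrTR')):
    d=P[l]-P[k];print(np.linalg.norm(d[:2]),np.arctan2(-d[0],d[1]))
c=(P['scrTL']+P['scrTR']+P['scrBL']+P['scrBR'])/4;print('centre',c)
d=P['post3']-P['post1'];print('posts',np.linalg.norm(d[:2]),np.arctan2(d[1],d[0]))
E
python3 m1.py
```

```text
scrTL [ 0.3257 -0.0949  0.0112] err 0.25
scrTR [ 0.6323 -0.0783  0.0098] err 0.39
scrBR [ 0.6458 -0.3321  0.0094] err 0.03
post1 [ 0.4391 -0.3238  0.0338] err 0.63
post2 [ 0.5224 -0.3184  0.0337] err 0.49
post3 [ 0.6084 -0.3157  0.0302] err 0.5
A1 [ 0.3988 -0.2169  0.0283] err 0.05
B1 [ 0.4201 -0.2782  0.028 ] err 0.36
A2 [ 0.4821 -0.2111  0.028 ] err 0.58
B2 [ 0.5039 -0.2714  0.0296] err 0.16
A3 [ 0.5731 -0.2062  0.0285] err 0.2
B3 [ 0.5913 -0.2691  0.0277] err 0.0
pin1 [ 0.3877 -0.186   0.0378] err 0.24
pin2 [ 0.4706 -0.1803  0.0387] err 0.45
pin3 [ 0.5638 -0.1749  0.0395] err 0.15
[ 0.33920112 -0.34852626  0.01      ]
1 AB 0.06491233427044525 ang ccw from y 0.332875492288762 B-post [-0.019   0.0455 -0.0058] pin-B 0.09778809640330649
2 AB 0.06415626938808988 ang ccw from y 0.34665593860074906 B-post [-0.0185  0.047  -0.0041] pin-B 0.09703940319650312
3 AB 0.06542197042732163 ang ccw from y 0.28169444110457925 B-post [-0.0171  0.0466 -0.0025] pin-B 0.09812330500536921
0.3070186509003867 0.05390554349978727
0.30707013957639623 0.053448090026225005
0.25400415083003747 0.053089035142666836
0.2541445842980316 0.053291955953270645
centre [ 0.48576296 -0.21346649  0.01011504]
posts 0.1694740502629045 0.047627554662822674
```

```bash
python3 - <<'E'
import cv2,numpy as np
a=cv2.imread('pics/w2.png')[60:150,270:470];b=cv2.imread('pics/w3.png')[135:225,165:365]
o=[]
for im in(a,b):
    im=np.clip((im.astype(float)/120)**.5*200,0,255).astype(np.uint8)
    o.append(cv2.resize(im,None,fx=4,fy=3.3*1.0 if 0 else 4,interpolation=cv2.INTER_CUBIC)[:300])
cv2.imwrite('pics/kn.png',np.vstack([cv2.resize(x,(800,300)) for x in [cv2.resize(im,(800,360),interpolation=cv2.INTER_CUBIC)[0:300] if 0 else o[i][60:360] if o[i].shape[0]>=360 else o[i] for i,im in enumerate((a,b))]]))
print([x.shape for x in o])
E
```

```text
[(300, 800, 3), (300, 800, 3)]
```

View pics/kn.png

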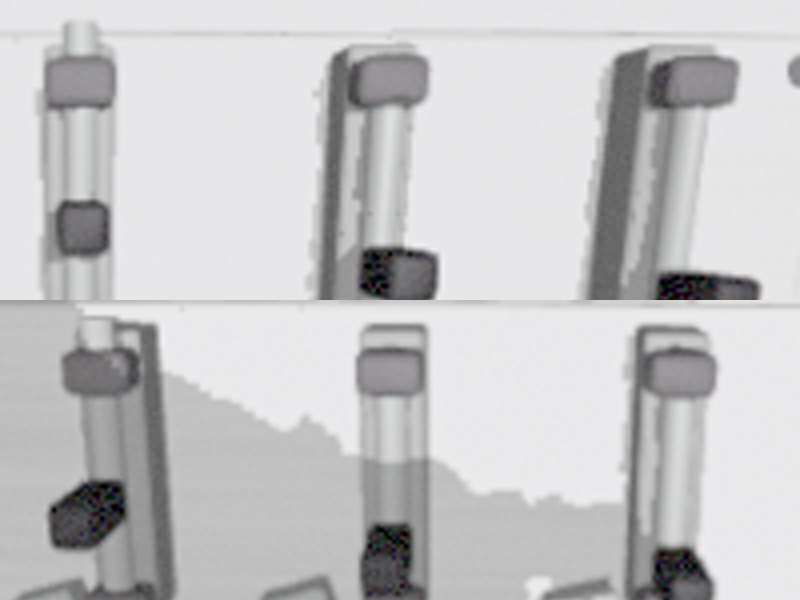

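```bash
python3 - <<'E'
from h import *
a=pickle.load(open('w2.pkl','rb'));b=pickle.load(open('w3.pkl','rb'))
O=np.array([.5167,-.2118]);th=.0534;Rc=np.array([[np.cos(th),-np.sin(th)],[np.sin(th),np.cos(th)]])
for k,u,v in ((1,(290.75,117),(184.5,190)),(2,(373,128.5),(261.5,203.3)),(3,(454,135.5),(337,206))):
    p,e=tri(a,[u],b,[v]);print(k,p.round(4),e.round(5),'carrier',((p[:2]-O)@Rc).round(4))
    for c,w in((a,u),(b,v)): print('   z.085',((onz(c,[w],.085)[0][:2]-O)@Rc).round(4))
for n,p in(('nose1',(289.5,171.5)),): print(((onz(a,[p],.044)[0][:2]-O)@Rc))
E
```

```text
1 [ 0.4156 -0.1343  0.0767] 0.00052 carrier [-0.0969  0.0828]
   z.085 [-0.0969  0.0828]
   z.085 [-0.0943  0.0851]
2 [ 0.5015 -0.1421  0.0822] 0.00138 carrier [-0.0114  0.0704]
   z.085 [-0.0127  0.0711]
   z.085 [-0.0109  0.0706]
3 [ 0.5869 -0.1428  0.0807] 0.00348 carrier [0.0738 0.0652]
   z.085 [0.0726 0.0641]
   z.085 [0.072  0.0681]
[-0.09741292  0.0188392 ]
```

```bash
cat >> h.py <<'E'
O=np.array([.5167,-.2118]);TH=.0534;Rc=np.array([[np.cos(TH),-np.sin(TH)],[np.sin(TH),np.cos(TH)]])
def c2w(x,y,z): return np.r_[O+Rc@np.array([x,y]),z]
def w2c(p): return np.r_[(np.array(p)[:2]-O)@Rc,np.array(p)[2]]
def toc(x,y,z,a=0):
    to(c2w(x,y,z),np.pi/2+TH+a); print('carrier now',w2c(r.get_state()['eef_pos']).round(4), 'ang',round(r.get_state()['tcp_rot'][2]-np.pi/2-TH,4))
E
python3 -c "
from h import *
toc(.0725,.066,.062)"
```

```text
shift [-22.6  61.2 208.8] turn [-0.23 -0.02  0.22] gap 0.0855 F [ 0.2  0.6 -0.3] t 4.35 tcp [ 0.5241 -0.123   0.271 ] rot [-3.137 -0.     1.628]
carrier now [0.0121 0.0883 0.271 ] ang 0.0038
```

```bash

python3 -m creep '[[0.5,-10,30,0,0,0,0],[0.5,-10,30,10,0,0,0],[0.5,-3,1,35,0,0,0],[0.5,0,0,35,0,0,0],[0.5,0,0,35,0,0,0],[0.5,0,0,15,0,0,0],[0.5,0,0,0,0,0,0],[0.5,0,0,0,0,0,0]]' 30
python3 - <<'E'
from h import *
toc(.0725,.066,.062)
c=snap('wrist','w4.png');pickle.dump(c,open('w4.pkl','wb'))
E
```

```text
clock: 5.02
eef_pos: [0.5849, -0.1497, 0.1371]
tcp_rot: [-3.139, 0.002, 1.621]
wrist_force: [-0.1, -0.1, 1.0]
finger_gap: 0.0425
shift [ 7.8  1.2 75.1] turn [-0.14  0.11 -0.2 ] gap 0.0425 F [-0.1 -0.1  1. ] t 5.02 tcp [ 0.5849 -0.1497  0.1371] rot [-3.139e+00  2.000e-03  1.621e+00]
carrier now [0.0715 0.0584 0.1371] ang -0.0034
```

View pics/w4.png

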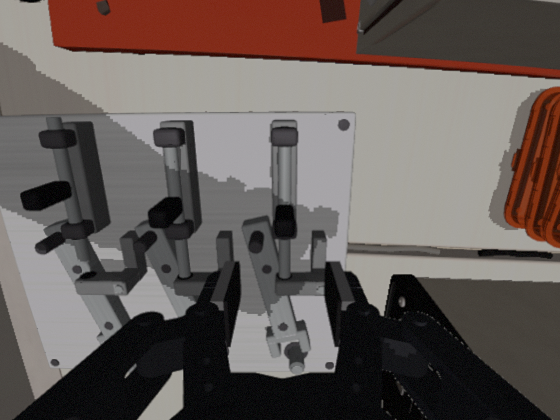

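```bash
python3 - <<'E'
from h import *
c=pickle.load(open('w4.pkl','rb'))
for y in(.06,.066,.072):print(y,proj(c,c2w(.0725,y,.085)).round(1))
a=c['img'][190:310,220:350];a=np.clip((a/120.)**.5*200,0,255).astype(np.uint8)
cv2.imwrite('pics/w4z.png',cv2.resize(a,None,fx=5,fy=5,interpolation=cv2.INTER_CUBIC))
E
```

```text
0.06 [[283.7 233.5]]
0.066 [[283.7 225.1]]
0.072 [[283.7 216.6]]
```

View pics/w4z.png

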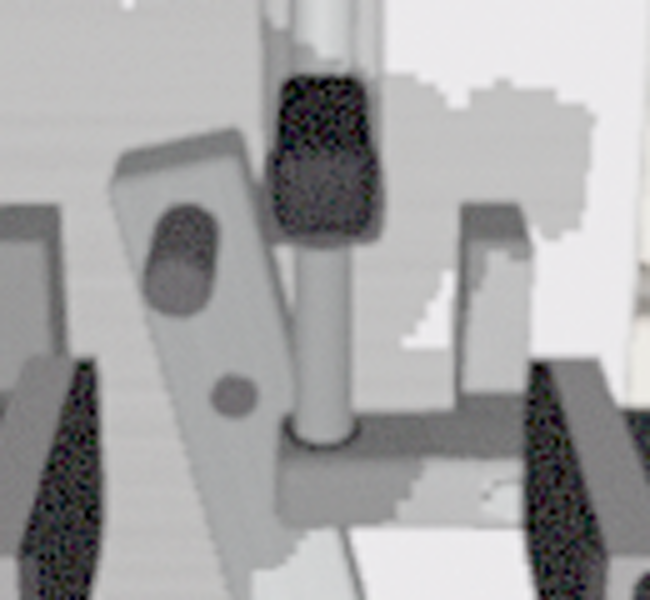

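```bash

python3 -m creep '[[0.5,5,2,20,0,0,0],[0.5,0,0,25,0,0,0],[0.5,0,0,22,0,0,0],[0.5,0,0,8,0,0,0],[0.9,0,0,0,0,0,0],[0.9,0,0,0,0,0,0],[0.9,0,0,0,0,0,0],[0.9,0,0,0,0,0,0]]' 30
python3 - <<'E'
from h import *
toc(.0725,.105,.060)
E
```

```text
clock: 5.73
eef_pos: [0.5859, -0.1498, 0.074]
tcp_rot: [-3.14, 0.01, 1.617]
wrist_force: [13.8, 2.5, -20.0]
finger_gap: 0.0122
shift [46.9 -0.2 13.6] turn [-0.08  0.59 -0.4 ] gap 0.0122 F [ 13.8   2.5 -20. ] t 5.73 tcp [ 0.5859 -0.1498  0.074 ] rot [-3.14   0.01   1.617]
carrier now [0.0724 0.0582 0.074 ] ang -0.0069
```

```bash
python3 - <<'E'
from h import *
toc(.0725,.105,.060)
c=snap('wrist')
a=c['img'][120:420,80:480];a=np.clip((a/120.)**.5*200,0,255).astype(np.uint8)
cv2.imwrite('pics/w5z.png',cv2.resize(a,None,fx=2,fy=2,interpolation=cv2.INTER_CUBIC))
print(w2c(r.get_state()['eef_pos']),r.get_state()['wrist_force'])
E
```

```text
shift [46.9 -0.2 13.6] turn [-0.08  0.59 -0.4 ] gap 0.0122 F [ 13.8   2.5 -20. ] t 5.73 tcp [ 0.5859 -0.1498  0.074 ] rot [-3.14   0.01   1.617]
carrier now [0.0724 0.0582 0.074 ] ang -0.0069
[0.07280301 0.05827311 0.07393254] [ -0.15507589  -0.24772573 -13.31022252]
```

View pics/w5z.png

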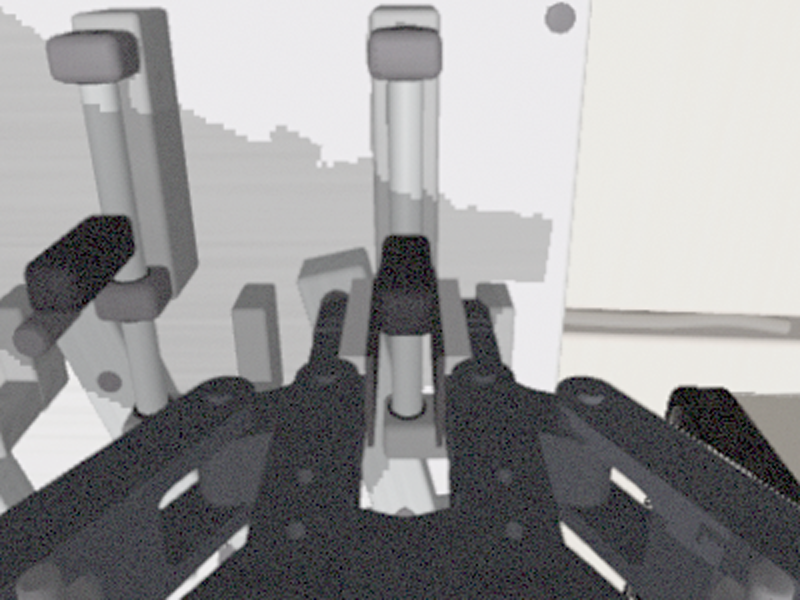

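```bash

python3 -m creep '[[0.5,0,0,0,0,0,0],[0.5,0,0,0,0,0,0],[0.5,5,0,0,0,0,0],[0.5,2,0,12,0,0,0],[0.5,0,0,6,0,0,0],[0.5,0,0,0,0,0,0],[0.5,0,0,0,0,0,0],[0.5,0,0,0,0,0,0]]' 30
python3 - <<'E'
from h import *
toc(.0725,.065,.060)
E
```

```text
clock: 6.45
eef_pos: [0.5904, -0.144, 0.062]
tcp_rot: [3.132, 0.015, 1.618]
wrist_force: [-0.1, -0.2, 0.1]
finger_gap: 0.0427
shift [ 1.2 -4.7  2. ] turn [ 0.53  0.87 -0.37] gap 0.0427 F [-0.1 -0.2  0.1] t 6.45 tcp [ 0.5904 -0.144   0.062 ] rot [3.132 0.015 1.618]
carrier now [0.0772 0.0638 0.062 ] ang -0.0065
```

```bash

python3 -m creep '[[0.5,0,-4,0,0.5,0.8,0],[0.5,0,-1,0,0,0,0],[0.95,0,0,0,0,0,0],[0.95,0,0,0,0,0,0],[0.95,0,0,0,0,0,0],[0.95,0,0,0,0,0,0],[0.95,0,0,0,0,0,0],[0.95,0,0,0,0,0,0]]' 30
python3 - <<'E'
from h import *
toc(.0725,.105,.060)
E
python3 -m creep '[[0.95,8,0,0,0,0,0],[0.95,8,0,0,0,0,0],[0.95,8,0,0,0,0,0],[0.95,8,0,0,0,0,0],[0.95,6,0,0,0,0,0],[0.95,3,0,0,0,0,0],[0.95,3,0,0,0,0,0],[0.95,0,0,0,0,0,0]]' 30
python3 - <<'E'
from h import *
toc(.0725,.105,.060)
E
```

```text
clock: 7.12
eef_pos: [0.586, -0.1445, 0.0625]
tcp_rot: [3.139, -0.001, 1.618]
wrist_force: [1.2, 0.2, 0.2]
finger_gap: 0.0132
shift [41.5 -0.6  2.5] turn [ 0.12 -0.04 -0.37] gap 0.0132 F [1.2 0.2 0.2] t 7.12 tcp [ 0.586  -0.1445  0.0625] rot [ 3.139e+00 -1.000e-03  1.618e+00]
carrier now [0.0728 0.0635 0.0625] ang -0.0065
clock: 7.78
eef_pos: [0.584, -0.1054, 0.0625]
tcp_rot: [3.141, 0.021, 1.612]
wrist_force: [0.1, 2.6, 0.4]
finger_gap: 0.013
shift [ 2.4 -0.4  2.5] turn [ 0.04  1.2  -0.71] gap 0.013 F [0.1 2.6 0.4] t 7.78 tcp [ 0.584  -0.1054  0.0625] rot [3.141 0.021 1.612]
carrier now [0.0729 0.1027 0.0625] ang -0.0124
```

```bash

python3 -m creep '[[0.95,2,0,0,0,1,0],[0.95,2,0,0,0,0,0],[0.95,1,0,0,0,0,0],[0.95,0,0,0,0,0,0],[0.5,0,0,0,0,0,0],[0.5,0,0,0,0,0,0],[0.5,0,0,-20,0,0,0],[0.5,0,0,-30,0,0,0]]' 30
python3 - <<'E'
from h import *
toc(-.0125,.070,.11)
c=snap('wrist','w6.png')
E
```

```text
clock: 8.45
eef_pos: [0.5799, -0.1, 0.107]
tcp_rot: [-3.132, 0.007, 1.61]
wrist_force: [0.2, 0.6, 0.1]
finger_gap: 0.0425
shift [-39.5 -81.1  -1.9] turn [-0.52  0.42 -0.8 ] gap 0.0425 F [0.2 0.6 0.1] t 8.45 tcp [ 0.5799 -0.1     0.107 ] rot [-3.132  0.007  1.61 ]
carrier now [0.0691 0.1083 0.107 ] ang -0.014
```

View pics/w6.png

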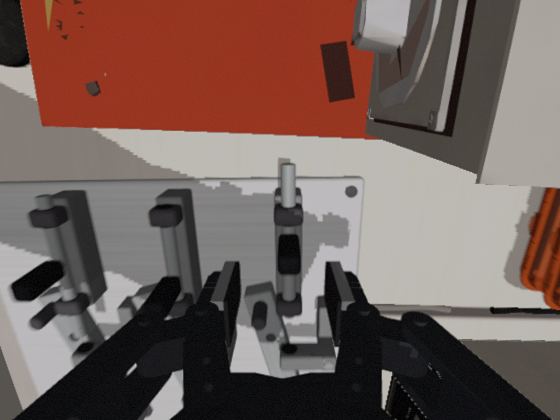

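```bash

python3 -m creep '[[0.5,-10,-25,0,-0.5,0.4,-0.8],[0.5,-15,-28,0,0,0,0],[0.5,-12,-25,0,0,0,0],[0.5,-1,-2,0,0,0,0],[0.5,0,0,0,0,0,0],[0.5,0,0,0,0,0,0],[0.5,0,0,0,0,0,0],[0.5,0,0,0,0,0,0]]' 30
python3 - <<'E'
from h import *
toc(-.0125,.070,.06)
c=snap('wrist','w7.png')
for y in(.065,.07,.075):print(y,proj(c,c2w(-.0125,y,.085)).round(1))
a=c['img'][170:320,180:380];a=np.clip((a/120.)**.5*200,0,255).astype(np.uint8)
cv2.imwrite('pics/w7z.png',cv2.resize(a,None,fx=4,fy=4,interpolation=cv2.INTER_CUBIC))
E
```

```text
clock: 9.17
eef_pos: [0.5066, -0.1398, 0.1181]
tcp_rot: [3.126, 0.002, 1.631]
wrist_force: [-0.1, -0.3, -0.4]
finger_gap: 0.043
shift [-2.3 -7.1 58. ] turn [0.88 0.1  0.4 ] gap 0.043 F [-0.1 -0.3 -0.4] t 9.17 tcp [ 0.5066 -0.1398  0.1181] rot [3.126e+00 2.000e-03 1.631e+00]
carrier now [-0.0063  0.0725  0.1181] ang 0.0069
0.065 [[271.1 258.7]]
0.07 [[271.  251.4]]
0.075 [[271. 244.]]
```

View pics/w7z.png

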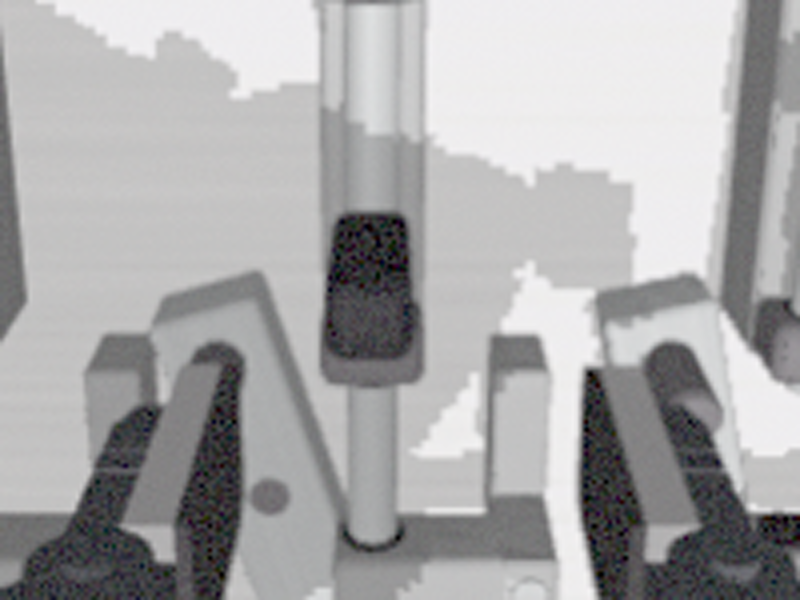

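```bash

python3 -m creep '[[0.5,-1,-4,20,0.9,0,0],[0.5,0,-1,22,0,0,0],[0.5,0,0,10,0,0,0],[0.5,0,0,4,0,0,0],[0.5,0,0,0,0,0,0],[0.5,0,0,0,0,0,0],[0.5,0,0,0,0,0,0],[0.5,0,0,0,0,0,0]]' 30
python3 - <<'E'
from h import *
toc(-.0118,.071,.06)
E
```

```text
clock: 9.88
eef_pos: [0.5057, -0.1398, 0.0625]
tcp_rot: [3.14, 0.003, 1.635]
wrist_force: [0.1, -0.5, -0.6]
finger_gap: 0.0428
shift [-1.4 -4.7  2.5] turn [0.12 0.16 0.64] gap 0.0428 F [ 0.1 -0.5 -0.6] t 9.88 tcp [ 0.5057 -0.1398  0.0625] rot [3.140e+00 3.000e-03 1.635e+00]
carrier now [-0.0072  0.0725  0.0625] ang 0.0112
```

```bash

python3 -m creep '[[0.5,-1,-4,0,0,0,0.6],[0.5,0,-1,0,0,0,0],[0.95,0,0,0,0,0,0],[0.95,0,0,0,0,0,0],[0.95,0,0,0,0,0,0],[0.95,0,0,0,0,0,0],[0.95,8,0,0,0,0,0],[0.95,8,0,0,0,0,0]]' 30
python3 -c "
from h import *
toc(-.0125,.105,.06)"
python3 -m creep '[[0.95,7,0,0,0,0,0],[0.95,7,0,0,0,0,0],[0.95,3,0,0,0,0,0],[0.95,3,0,0,0,0,0],[0.95,2,0,0,0,0,0],[0.95,0,0,0,0,0,0],[0.95,0,0,0,0,0,0],[0.95,0,0,0,0,0,0]]' 30
python3 -c "
from h import *
toc(-.0125,.105,.06)"
```

```text
clock: 10.55
eef_pos: [0.5001, -0.1271, 0.0652]
tcp_rot: [3.137, 0.006, 1.621]
wrist_force: [-0.0, -2.8, 0.5]
finger_gap: 0.0131
shift [19.5 -0.5  5.1] turn [ 0.24  0.37 -0.18] gap 0.0131 F [-0.  -2.8  0.5] t 10.55 tcp [ 0.5001 -0.1271  0.0652] rot [3.137 0.006 1.621]
carrier now [-0.012   0.0855  0.0652] ang -0.0031
clock: 11.22
eef_pos: [0.4991, -0.1098, 0.0652]
tcp_rot: [3.139, 0.031, 1.618]
wrist_force: [-0.9, -5.5, -2.5]
finger_gap: 0.0134
shift [ 2.4 -0.4  5.2] turn [ 0.11  1.76 -0.37] gap 0.0134 F [-0.9 -5.5 -2.5] t 11.22 tcp [ 0.4991 -0.1098  0.0652] rot [3.139 0.031 1.618]
carrier now [-0.0121  0.1028  0.0652] ang -0.0066
```

```bash

python3 -m creep '[[0.95,1,0,0,0,1,0],[0.5,0,0,0,0,0.7,0],[0.5,0,0,0,0,0,0],[0.5,0,0,-20,0,0,0],[0.5,0,0,-25,0,0,0],[0.5,-5,-25,-5,0,0,0],[0.5,-8,-28,0,0,0,0],[0.5,-6,-28,0,0,0,0]]' 30
python3 -m creep '[[0.5,0,-1,0,0,0,0],[0.5,0,0,0,0,0,0],[0.5,0,0,0,0,0,0],[0.5,0,0,0,0,0,0],[0.5,0,0,0,0,0,0],[0.5,0,0,0,0,0,0],[0.5,0,0,0,0,0,0],[0.5,0,0,0,0,0,0]]' 30
python3 - <<'E'
from h import *
toc(-.0970,.083,.062)
c=snap('wrist','w8.png')
for y in(.078,.083,.088):print(y,proj(c,c2w(-.0975,y,.085)).round(1))
a=c['img'][150:300,180:380];a=np.clip((a/120.)**.5*200,0,255).astype(np.uint8)
cv2.imwrite('pics/w8z.png',cv2.resize(a,None,fx=4,fy=4,interpolation=cv2.INTER_CUBIC))
E
```

```text
clock: 11.88
eef_pos: [0.4196, -0.1271, 0.1162]
tcp_rot: [3.139, -0.002, 1.625]
wrist_force: [-0.1, -0.5, 0.7]
finger_gap: 0.043
clock: 12.55
eef_pos: [0.4179, -0.1247, 0.1163]
tcp_rot: [3.138, -0.004, 1.627]
wrist_force: [-0.1, -0.0, 0.9]
finger_gap: 0.0426
shift [-9.5 -3.2 54.3] turn [ 0.21 -0.25  0.14] gap 0.0426 F [-0.1 -0.   0.9] t 12.55 tcp [ 0.4179 -0.1247  0.1163] rot [ 3.138 -0.004  1.627]
carrier now [-0.094   0.0922  0.1163] ang 0.0025
0.078 [[276.1 270.1]]
0.083 [[276.1 262.9]]
0.088 [[276.1 255.6]]
```

View pics/w8z.png

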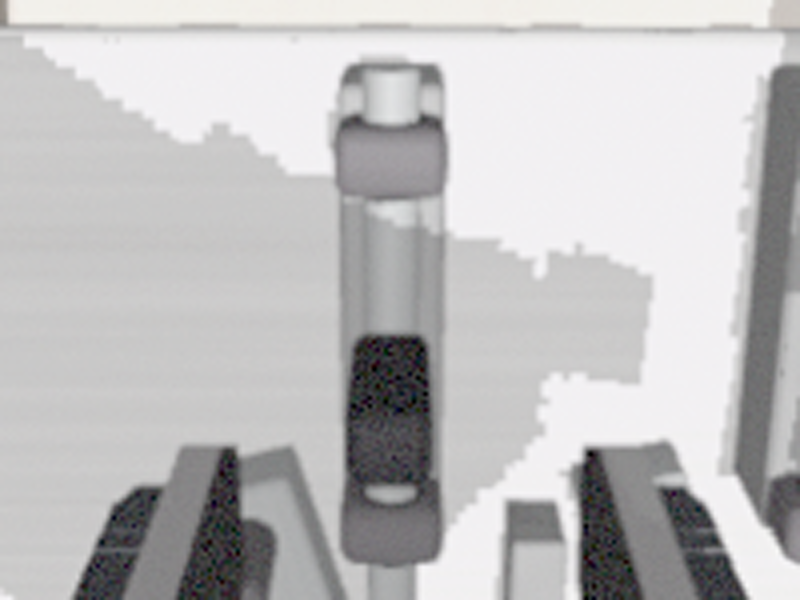

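View pics/w8.png

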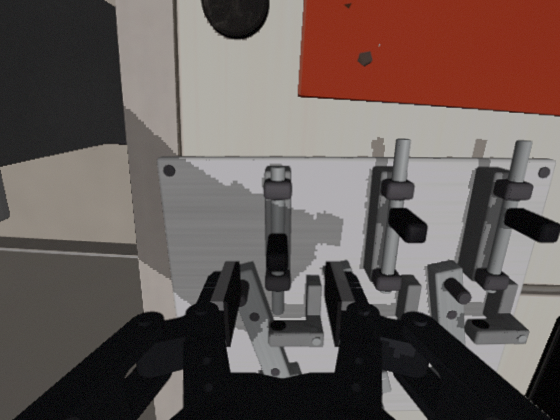

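```bash

python3 -m creep '[[0.5,-8,-3,10,0,0,0],[0.5,-1,-1,20,0,0,0],[0.5,0,0,18,0,0,0],[0.5,0,0,5,0,0,0],[0.5,0,0,0,0,0,0],[0.95,0,0,0,0,0,0],[0.95,0,0,0,0,0,0],[0.95,0,0,0,0,0,0]]' 30
python3 -c "
from h import *
toc(-.0970,.103,.062)"
```

```text
clock: 13.27
eef_pos: [0.4152, -0.1363, 0.0601]
tcp_rot: [3.135, -0.004, 1.627]
wrist_force: [7.5, 0.5, -12.2]
finger_gap: 0.0132
shift [22.2  0.4 -1.8] turn [ 0.37 -0.24  0.17] gap 0.0132 F [  7.5   0.5 -12.2] t 13.27 tcp [ 0.4152 -0.1363  0.0601] rot [ 3.135 -0.004  1.627]
carrier now [-0.0973  0.0808  0.0601] ang 0.003
```

```bash

python3 -m creep '[[0.95,7,0,0,0,0,0],[0.95,7,0,0,0,0,0],[0.95,4,0,0,0,0,0],[0.95,3,0,0,0,0,0],[0.95,2,0,0,0,0,0],[0.95,2,0,0,0,0,0],[0.95,0,0,0,0,0,0],[0.95,0,0,0,0,0,0]]' 30
python3 -c "
from h import *
toc(-.0970,.103,.062)"
```

```text
clock: 13.93
eef_pos: [0.4144, -0.1168, 0.0602]
tcp_rot: [3.137, 0.014, 1.624]
wrist_force: [2.6, -2.7, -8.3]
finger_gap: 0.0129
shift [ 2.7  0.1 -1.8] turn [ 0.29  0.8  -0.01] gap 0.0129 F [ 2.6 -2.7 -8.3] t 13.93 tcp [ 0.4144 -0.1168  0.0602] rot [3.137 0.014 1.624]
carrier now [-0.0971  0.1003  0.0602] ang -0.0002
```

```bash

python3 -m creep '[[0.95,2,0,0,0,0.8,0],[0.95,1,0,0,0,0,0],[0.5,0,0,0,0,0,0],[0.5,0,0,0,0,0,0],[0.5,0,0,-20,0,0,0],[0.5,0,0,-35,0,0,0],[0.5,0,0,-35,0,0,0],[0.5,0,0,-10,0,0,0]]' 30
python3 -c "
from h import *
toc(.065,-.040,.15,.228)"
```

```text
clock: 14.6
eef_pos: [0.4124, -0.1133, 0.164]
tcp_rot: [3.139, 0.002, 1.625]
wrist_force: [1.2, -0.5, 0.9]
finger_gap: 0.0428
shift [-144.1  163.7   14.6] turn [  0.11   0.13 -13.02] gap 0.0428 F [ 1.2 -0.5  0.9] t 14.6 tcp [ 0.4124 -0.1133  0.164 ] rot [3.139e+00 2.000e-03 1.625e+00]
carrier now [-0.0989  0.104   0.164 ] ang 0.0008
```

```bash

python3 -m creep '[[0.4,-24,27,0,0,0,0],[0.4,-24,27,0,0,0,0],[0.4,-24,27,0,0,0,0],[0.4,-24,27,0,0,0,0],[0.4,-24,27,0,0,0,0],[0.4,-24,27,0,0,0,0],[0.4,0,0,0,0,0,0],[0.4,0,0,0,0,0,0]]' 30
python3 -m creep '[[0.4,0,0,0,0,0,-6.5],[0.4,0,0,0,0,0,-6.5],[0.4,0,0,0,0,0,0],[0.4,0,0,0,0,0,0],[0.4,0,0,0,0,0,0],[0.4,0,0,0,0,0,0],[0.4,0,0,0,0,0,0],[0.4,0,0,0,0,0,0]]' 30
python3 - <<'E'
from h import *
toc(.065,-.040,.15,.228)
c=snap('wrist','w9.png');pickle.dump(c,open('w9.pkl','wb'))
E
```

```text
clock: 15.27
eef_pos: [0.5944, -0.2527, 0.1731]
tcp_rot: [3.127, 0.006, 1.63]
wrist_force: [-0.0, -0.3, 0.4]
finger_gap: 0.0515
clock: 15.93
eef_pos: [0.593, -0.2492, 0.1761]
tcp_rot: [3.126, 0.009, 1.855]
wrist_force: [-0.0, -0.7, 0.9]
finger_gap: 0.0513
shift [ 3.7 -9.  25.9] turn [0.89 0.52 0.18] gap 0.0513 F [-0.  -0.7  0.9] t 15.93 tcp [ 0.593  -0.2492  0.1761] rot [3.126 0.009 1.855]
carrier now [ 0.0742 -0.0414  0.1761] ang 0.231
```

View pics/w9.png

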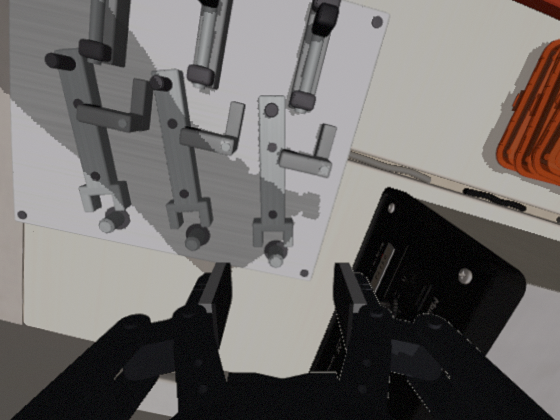

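```bash
python3 - <<'E'
from h import *
c=pickle.load(open('w9.pkl','rb'))
for t in(60,80): print([tuple(map(float,b)) for b in blobs(c['img'],(240,80,330,275),t,10,300)])
a=c['img'][85:275,200:360]
cv2.imwrite('pics/w9z.png',cv2.resize(a,None,fx=3.1,fy=3.1,interpolation=cv2.INTER_CUBIC))
E
```

```text
[(295.8, 102.7, 94.0, 22.0, 20.0), (308.4, 93.6, 11.0, 8.0, 3.0), (309.6, 148.8, 159.0, 48.0, 38.0), (272.3, 214.1, 49.0, 8.0, 7.0), (256.8, 220.1, 18.0, 7.0, 3.0), (288.0, 220.0, 21.0, 7.0, 3.0), (273.0, 248.3, 187.0, 18.0, 16.0)]
[(270.6, 110.1, 73.0, 13.0, 14.0), (241.8, 117.1, 31.0, 5.0, 25.0), (308.4, 149.2, 244.0, 51.0, 38.0), (271.8, 146.9, 31.0, 7.0, 7.0), (272.2, 214.0, 65.0, 9.0, 9.0), (256.9, 220.3, 41.0, 9.0, 6.0), (287.7, 220.4, 45.0, 9.0, 6.0), (262.0, 237.0, 11.0, 1.0, 11.0), (274.9, 248.7, 291.0, 23.0, 19.0), (303.8, 272.2, 29.0, 7.0, 5.0)]
```

View pics/w9z.png

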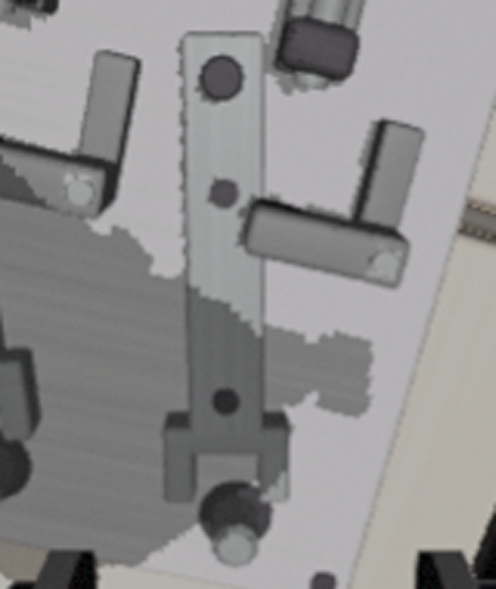

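```bash
cat > m2.py <<'E'
from h import *
def bar(c,A,B,pin,post,i):
    X=[-.085,0,.085][i-1]
    A=w2c(onz(c,[A],.028)[0]);B=w2c(onz(c,[B],.028)[0]);P=w2c(onz(c,[pin],.052)[0]);Q=w2c(onz(c,[post],.036)[0])
    d=P-B;ang=np.arctan2(-d[0],d[1]);d2=A-B
    u=np.array([-np.sin(ang),np.cos(ang)])
    heel=B[:2]-30.7e-3*u
    print('A',A.round(4),'B',B.round(4),'pin',P.round(4),'post',Q.round(4),'AB',np.linalg.norm(d2).round(4),'Bpin',np.linalg.norm(d[:2]).round(4),'ang',ang.round(3),np.arctan2(-d2[0],d2[1]).round(3))
    print('heel',heel.round(4),'mid',(heel+.049*u).round(4),'to post nominal in bar axes(x,y)',[(np.array([X,-.108])-heel)@np.array([u[1],-u[0]]),(np.array([X,-.108])-heel)@u],'to post meas',[(Q[:2]-heel)@np.array([u[1],-u[0]]),(Q[:2]-heel)@u])
E
python3 - <<'E'
from m2 import *
c=pickle.load(open('w9.pkl','rb'))
# pin top ~ (271.5,109.8)
bar(c,(271.8,146.9),(272.3,214),(271.3,109.8),(275.8,260.8),3)
print(w2c(onz(c,[(303.9,272.2)],.01)[0]), w2c(onz(c,[(377,21)],.01)[0]),'exp .1225, +-.127')
E
```

```text
A [0.0568 0.0021 0.028 ] B [ 0.0716 -0.0612  0.028 ] pin [0.0495 0.0341 0.052 ] post [ 0.0855 -0.1063  0.036 ] AB 0.065 Bpin 0.0978 ang 0.227 0.229
heel [ 0.0785 -0.0911] mid [ 0.0674 -0.0433] to post nominal in bar axes(x,y) [np.float64(0.002544146833473679), np.float64(-0.017947530031685113)] to post meas [np.float64(0.0033780241265091923), np.float64(-0.016363116219330075)]
[ 0.12217678 -0.12660132  0.01      ] [0.12234232 0.1277241  0.01      ] exp .1225, +-.127
```

```bash

python3 -m creep '[[0.4,-1,-6,20,0.9,0.5,0],[0.4,0,-1,30,0,0,0],[0.4,0,0,30,0,0,0],[0.4,0,0,20,0,0,0],[0.4,0,0,0,0,0,0],[0.4,0,0,0,0,0,0],[0.4,0,0,0,0,0,0],[0.4,0,0,0,0,0,0]]' 40
python3 -c "
from h import *
toc(.0674,-.0433,.0135,.228)"
```

```text
clock: 16.65
eef_pos: [0.587, -0.2535, 0.0741]
tcp_rot: [3.141, 0.003, 1.852]
wrist_force: [-0.4, -0.8, 0.7]
finger_gap: 0.0512
shift [ 2.3 -0.1 60.6] turn [ 0.01  0.15 -0.02] gap 0.0512 F [-0.4 -0.8  0.7] t 16.65 tcp [ 0.587  -0.2535  0.0741] rot [3.141e+00 3.000e-03 1.852e+00]
carrier now [ 0.068  -0.0454  0.0741] ang 0.2276
```

```bash

python3 -m creep '[[0.4,2,0,15,0,0,0],[0.4,0,0,20,0,0,0],[0.4,0,0,15,0,0,0],[0.4,0,0,6,0,0,0],[0.4,0,0,2,0,0,0],[0.4,0,0,0,0,0,0],[0.4,0,0,0,0,0,0],[0.4,0,0,0,0,0,0]]' 40
python3 -c "
from h import *
toc(.0674,-.0433,.0135,.228)
snap('wrist','w10.png')"
```

```text
clock: 17.32
eef_pos: [0.5937, -0.2566, 0.0278]
tcp_rot: [3.13, 0.017, 1.851]
wrist_force: [-0.2, -0.2, -0.2]
finger_gap: 0.051
shift [ 7.3 -5.9 14.1] turn [ 0.66  0.95 -0.04] gap 0.051 F [-0.2 -0.2 -0.2] t 17.32 tcp [ 0.5937 -0.2566  0.0278] rot [3.13  0.017 1.851]
carrier now [ 0.0745 -0.0489  0.0278] ang 0.2271
```

View pics/w10.png

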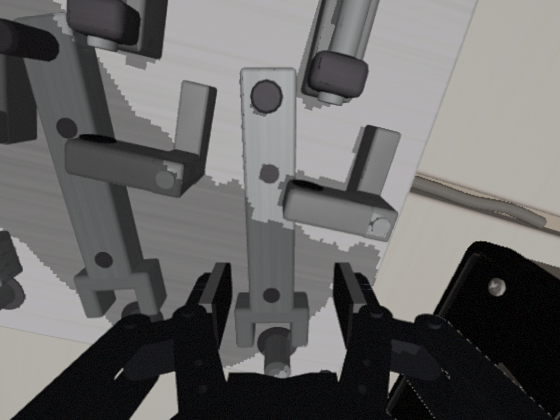

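```bash

python3 -m creep '[[0.4,3,-3,0,0.7,0.9,0],[0.4,3,-3,0,0,0,0],[0.4,1,0,6,0,0,0],[0.4,0,0,5,0,0,0],[0.4,0,0,3,0,0,0],[0.4,0,0,0,0,0,0],[0.4,0,0,0,0,0,0],[0.4,0,0,0,0,0,0]]' 40
python3 -c "
from h import *
toc(.0674,-.0433,.0135,.228)"
```

```text
clock: 18.03
eef_pos: [0.5858, -0.2515, 0.0137]
tcp_rot: [-3.141, 0.001, 1.851]
wrist_force: [0.3, 0.0, -0.4]
finger_gap: 0.0514
shift [-0.1  0.5  0.2] turn [-0.05  0.04 -0.05] gap 0.0514 F [ 0.3  0.  -0.4] t 18.03 tcp [ 0.5858 -0.2515  0.0137] rot [-3.141e+00  1.000e-03  1.851e+00]
carrier now [ 0.0669 -0.0433  0.0137] ang 0.2272
```

```bash

python3 -m creep '[[0.9,0,0,0,0,0,0],[0.9,0,0,0,0,0,0],[0.9,0,0,0,0,0,0],[0.9,0,0,0,0,0,0],[0.9,0,0,0,0,0,0],[0.9,0,0,0,0,0,0],[0.9,0,0,0,0,0,0],[0.9,0,0,0,0,0,0]]' 50
python3 -c "
from h import *
toc(.0674,-.0433,.0135,.228)"
```

```text
clock: 18.7
eef_pos: [0.586, -0.2515, 0.014]
tcp_rot: [-3.141, 0.001, 1.851]
wrist_force: [0.1, 0.2, -0.8]
finger_gap: 0.023
shift [-0.   0.3  0.5] turn [-0.03  0.05 -0.04] gap 0.023 F [ 0.1  0.2 -0.8] t 18.7 tcp [ 0.586  -0.2515  0.014 ] rot [-3.141e+00  1.000e-03  1.851e+00]
carrier now [ 0.0671 -0.0434  0.014 ] ang 0.2273
```

```bash

python3 -m creep '[[0.9,-1,2,0,0,0,0],[0.9,-2,1,0,0,0,0],[0.9,-2,0,0,0,0,0],[0.9,-2,0,0,0,0,0],[0.9,-2,0,0,0,0,0],[0.9,-2,0,0,0,0,0],[0.9,0,0,0,0,0,0],[0.9,0,0,0,0,0,0]]' 50
python3 -c "
from h import *
toc(.0674,-.0433,.0135,.228)
toc(.0742,-.0595,.0135,.228)
snap('wrist','w11.png')"
```

```text
clock: 19.37
eef_pos: [0.5915, -0.26, 0.014]
tcp_rot: [-3.14, -0.004, 1.853]
wrist_force: [-3.1, 4.3, 2.6]
finger_gap: 0.0226
shift [ 9.7 -2.6  0.6] turn [-0.11 -0.2   0.07] gap 0.0226 F [-3.1  4.3  2.6] t 19.37 tcp [ 0.5915 -0.26    0.014 ] rot [-3.14  -0.004  1.853]
carrier now [ 0.0721 -0.0522  0.014 ] ang 0.2291
shift [-7.6  0.4  0.5] turn [-0.11 -0.2   0.07] gap 0.0226 F [-3.1  4.3  2.6] t 19.37 tcp [ 0.5915 -0.26    0.014 ] rot [-3.14  -0.004  1.853]
carrier now [ 0.0721 -0.0522  0.014 ] ang 0.2291
```

View pics/w11.png

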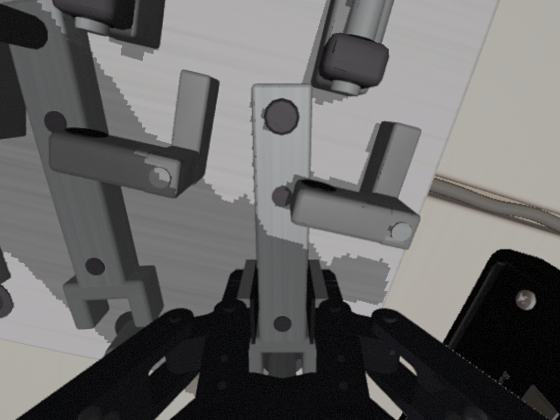

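```bash

python3 -m creep '[[0.9,-2,0.3,0,0,0,0],[0.9,-2,0,0,0,0,0],[0.9,-2,0,0,0,0,0],[0.9,-1.5,0,0,0,0,0],[0.9,-1,0,0,0,0,0],[0.9,0,0,0,0,0,0],[0.9,0,0,0,0,0,0],[0.9,0,0,0,0,0,0]]' 50
python3 -c "
from h import *
toc(.0742,-.0595,.0135,.228)"
```

```text
clock: 20.08
eef_pos: [0.5951, -0.2695, 0.014]
tcp_rot: [-3.141, -0.002, 1.852]
wrist_force: [-0.4, 2.1, 0.6]
finger_gap: 0.0229
shift [ 2.5 -0.5  0.5] turn [-0.03 -0.13  0.01] gap 0.0229 F [-0.4  2.1  0.6] t 20.08 tcp [ 0.5951 -0.2695  0.014 ] rot [-3.141e+00 -2.000e-03  1.852e+00]
carrier now [ 0.0752 -0.0618  0.014 ] ang 0.2283
```

```bash

python3 -m creep '[[0.9,0.5,1.5,0,0,0,1.8],[0.9,0.5,1.5,0,0,0,1.8],[0.9,0.3,1.5,0,0,0,1.8],[0.9,0.2,1.5,0,0,0,1.8],[0.9,0,1.5,0,0,0,1.8],[0.9,0,0,0,0,0,0],[0.9,0,0,0,0,0,0],[0.9,0,0,0,0,0,0]]' 50
python3 -c "
from h import *
toc(.0852,-.0585,.0135,0)"
```

```text
clock: 20.75
eef_pos: [0.6016, -0.2688, 0.014]
tcp_rot: [-3.139, 0.003, 1.689]
wrist_force: [-0.2, 1.7, 0.3]
finger_gap: 0.0232
shift [2.7 3.6 0.5] turn [-0.14  0.15  3.69] gap 0.0232 F [-0.2  1.7  0.3] t 20.75 tcp [ 0.6016 -0.2688  0.014 ] rot [-3.139e+00  3.000e-03  1.689e+00]
carrier now [ 0.0818 -0.0614  0.014 ] ang 0.0644
```

```bash

python3 -m creep '[[0.9,0.8,1.2,0,0,0,1.4],[0.9,0.8,1,0,0,0,1.3],[0.9,0.5,1,0,0,0,1.2],[0.9,0,0.5,0,0,0,0],[0.9,0,0,0,0,0,0],[0.9,0,0,0,0,0,0],[0.9,0,0,0,0,0,0],[0.9,0,0,0,0,0,0]]' 50
python3 -c "
from h import *
toc(.0852,-.0585,.0135,0)
snap('wrist','w12.png')"
```

```text
clock: 21.42
eef_pos: [0.6043, -0.2674, 0.014]
tcp_rot: [-3.138, 0.004, 1.619]
wrist_force: [-0.7, 1.4, 1.3]
finger_gap: 0.0227
shift [1.7 0.7 0.5] turn [-0.23  0.25 -0.28] gap 0.0227 F [-0.7  1.4  1.3] t 21.42 tcp [ 0.6043 -0.2674  0.014 ] rot [-3.138  0.004  1.619]
carrier now [ 0.0845 -0.0602  0.014 ] ang -0.0048
```

View pics/w12.png

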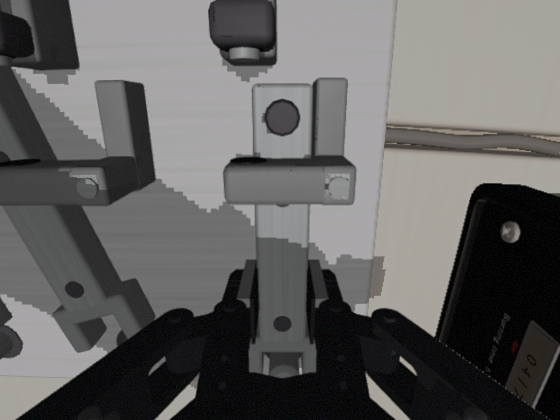

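```bash

python3 -m creep '[[0.9,0.6,0.5,0,0,0,0],[0.9,0.5,0.7,0,0,0,0],[0.9,0,0.7,0,0,0,0],[0.9,0,0.7,0,0,0,0],[0.9,0,0.7,0,0,0,0],[0.9,0,0,0,0,0,0],[0.9,0,0,0,0,0,0],[0.9,0,0,0,0,0,0]]' 50
python3 - <<'E'
from h import *
toc(.0852,-.0585,.0135,0)
c=snap('wrist','w13.png')
a=c['img'][60:240,200:400]
cv2.imwrite('pics/w13z.png',cv2.resize(a,None,fx=3.3,fy=3.3,interpolation=cv2.INTER_CUBIC))
E
```

```text
clock: 22.13
eef_pos: [0.6055, -0.2668, 0.0141]
tcp_rot: [-3.132, 0.006, 1.62]
wrist_force: [-2.4, -0.8, 1.7]
finger_gap: 0.0225
shift [ 1.1 -0.5  0.6] turn [-0.53  0.32 -0.23] gap 0.0225 F [-2.4 -0.8  1.7] t 22.13 tcp [ 0.6055 -0.2668  0.0141] rot [-3.132  0.006  1.62 ]
carrier now [ 0.0857 -0.0596  0.0141] ang -0.004
```

View pics/w13z.png

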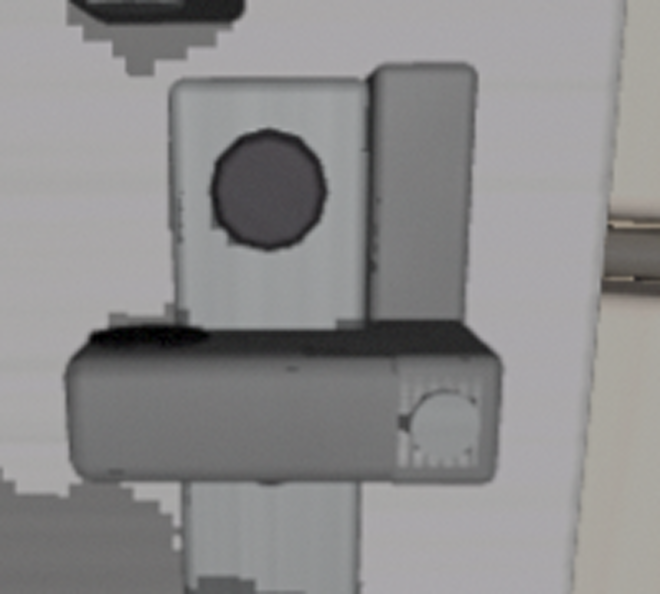

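```bash

python3 -m creep '[[0.5,0,0,0,0,0,0],[0.5,0,0,0,0,0,0],[0.5,0,0,0,0,0,0],[0.5,0,0,-15,-0.4,0.3,0],[0.5,0,0,-30,0,0,0],[0.5,0,0,-35,0,0,0],[0.5,10,-2,-35,0,0,0],[0.5,25,-5,-10,0,0,0]]' 50
python3 - <<'E'
from h import *
toc(.0730,.103,.062,0)
c=snap('wrist','w14.png');pickle.dump(c,open('w14.pkl','wb'))
E
```

```text
clock: 22.85
eef_pos: [0.596, -0.2327, 0.143]
tcp_rot: [-3.139, -0.005, 1.617]
wrist_force: [1.2, -0.4, 1.1]
finger_gap: 0.0428
shift [127.7  -5.8  81.6] turn [-0.12 -0.28 -0.43] gap 0.0428 F [ 1.2 -0.4  1.1] t 22.85 tcp [ 0.596  -0.2327  0.143 ] rot [-3.139 -0.005  1.617]
carrier now [ 0.078  -0.0251  0.143 ] ang -0.0075
```

View pics/w14.png

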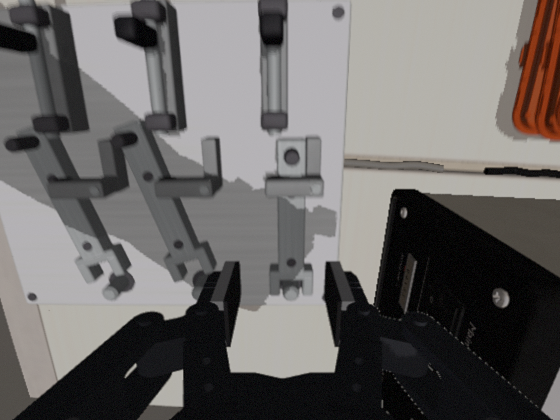

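```bash
python3 - <<'E'
from m2 import *
c=pickle.load(open('w14.pkl','rb'))
print([tuple(map(float,b)) for b in blobs(c['img'],(265,130,325,305),70,10,300)])
a=c['img'][125:310,230:350]
cv2.imwrite('pics/w14z.png',cv2.resize(a,None,fx=3.2,fy=3.2,interpolation=cv2.INTER_CUBIC))
E
```

```text
[(290.5, 153.1, 65.0, 14.0, 13.0), (293.8, 177.2, 158.0, 54.0, 6.0), (290.9, 262.3, 56.0, 9.0, 8.0), (273.8, 267.2, 53.0, 9.0, 7.0), (307.5, 267.0, 34.0, 8.0, 5.0), (289.4, 283.5, 145.0, 22.0, 10.0)]
```

View pics/w14z.png

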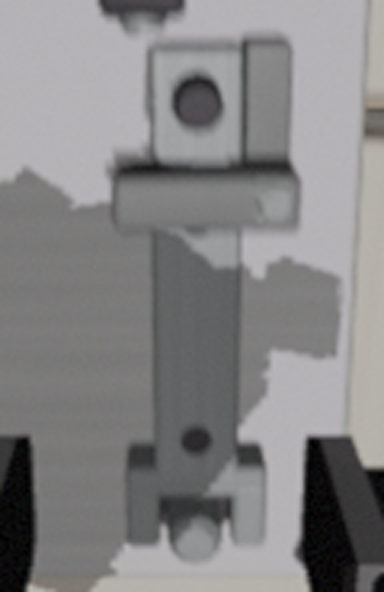

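```bash
python3 - <<'E'
from m2 import *
c=pickle.load(open('w14.pkl','rb'))
f=lambda x,y:(x/3.2+230,y/3.2+125)
bar(c,(290.9,200),(290.9,262.3),f(197,102),f(195,533),3)
E
python3 -m creep '[[0.5,25,-1,0,0,-0.2,-0.4],[0.5,28,-1,0,0,0,0],[0.5,28,-1,0,0,0,0],[0.5,25,-1,0,0,0,0],[0.5,18,-1,15,0,0,0],[0.5,2,0,15,0,0,0],[0.5,0,0,0,0,0,0],[0.5,0,0,0,0,0,0]]' 30
python3 -c "
from h import *
toc(.073,.103,.062)"
```

```text
A [ 0.0854 -0.0179  0.028 ] B [ 0.0856 -0.0772  0.028 ] pin [0.0852 0.0223 0.052 ] post [ 0.0855 -0.103   0.036 ] AB 0.0593 Bpin 0.0995 ang 0.003 0.003
heel [ 0.0857 -0.1079] mid [ 0.0855 -0.0589] to post nominal in bar axes(x,y) [np.float64(-0.0006556918633402161), np.float64(-0.00013363911838142883)] to post meas [np.float64(-0.00016953643253304882), np.float64(0.004908172715674139)]
clock: 23.57
eef_pos: [0.5867, -0.0956, 0.1266]
tcp_rot: [3.127, 0.001, 1.629]
wrist_force: [-0.9, 0.1, 0.1]
finger_gap: 0.0428
shift [-9.3 -4.1 64.6] turn [0.86 0.03 0.28] gap 0.0428 F [-0.9  0.1  0.1] t 23.57 tcp [ 0.5867 -0.0956  0.1266] rot [3.127e+00 1.000e-03 1.629e+00]
carrier now [0.0761 0.1123 0.1266] ang 0.0049
```

```bash

python3 -m creep '[[0.5,-4,-2,20,0.8,0,0],[0.5,-4,-1,25,0,0,0],[0.5,-1,-1,15,0,0,0],[0.5,0,0,3,0,0,0],[0.5,0,0,0,0,0,0],[0.5,0,0,0,0,0,0],[0.5,0,0,0,0,0,0],[0.5,0,0,0,0,0,0]]' 30
python3 -c "
from h import *
toc(.073,.103,.062)"
```

```text
clock: 24.23
eef_pos: [0.5871, -0.1107, 0.0685]
tcp_rot: [3.134, 0.004, 1.625]
wrist_force: [0.3, -0.5, 0.3]
finger_gap: 0.0426
shift [ 5.9 -2.8  6.4] turn [0.44 0.22 0.05] gap 0.0426 F [ 0.3 -0.5  0.3] t 24.23 tcp [ 0.5871 -0.1107  0.0685] rot [3.134 0.004 1.625]
carrier now [0.0757 0.0972 0.0685] ang 0.0008
```

```bash

python3 -m creep '[[0.5,3,-2,3,0.4,0,0],[0.5,3,-1,3,0,0,0],[0.5,0,0,0,0,0,0],[0.95,0,0,0,0,0,0],[0.95,0,0,0,0,0,0],[0.95,0,0,0,0,0,0],[0.95,0,0,0,0,0,0],[0.95,0,0,0,0,0,0]]' 30
python3 -c "
from h import *
toc(.073,.061,.062)"
python3 -m creep '[[0.95,-7,0,0,0,0,0],[0.95,-7,0,0,0,0,0],[0.95,-7,0,0,0,0,0],[0.95,-6,0,0,0,0,0],[0.95,-4,0,0,0,0,0],[0.95,-2,0,0,0,0,0],[0.95,0,0,0,0,0,0],[0.95,0,0,0,0,0,0]]' 30
python3 -c "
from h import *
toc(.073,.061,.062)"
```

```text
clock: 24.9
eef_pos: [0.584, -0.1046, 0.0648]
tcp_rot: [3.141, 0.006, 1.626]
wrist_force: [-0.2, -0.3, -1.4]
finger_gap: 0.0132
shift [-42.5   0.    3.1] turn [0.06 0.35 0.08] gap 0.0132 F [-0.2 -0.3 -1.4] t 24.9 tcp [ 0.584  -0.1046  0.0648] rot [3.141 0.006 1.626]
carrier now [0.0729 0.1035 0.0648] ang 0.0014
clock: 25.57
eef_pos: [0.5859, -0.141, 0.0648]
tcp_rot: [3.14, 0.004, 1.625]
wrist_force: [0.6, 2.0, 0.6]
finger_gap: 0.0134
shift [-6.   0.1  2.8] turn [0.07 0.21 0.06] gap 0.0134 F [0.6 2.  0.6] t 25.57 tcp [ 0.5859 -0.141   0.0648] rot [3.14  0.004 1.625]
carrier now [0.0729 0.0671 0.0648] ang 0.001
```

```bash

python3 -m creep '[[0.95,-3,0,0,0,0,0],[0.95,-2,0,0,0,0,0],[0.95,-2,0,0,0,0,0],[0.95,-2,0,0,0,0,0],[0.95,-2,0,0,0,0,0],[0.95,-1,0,0,0,0,0],[0.95,0,0,0,0,0,0],[0.95,0,0,0,0,0,0]]' 40
python3 - <<'E'
from h import *
toc(.073,.061,.062)
c=snap('wrist','w15.png')
a=c['img'][150:400,160:400];a=np.clip((a/120.)**.5*200,0,255).astype(np.uint8)
cv2.imwrite('pics/w15z.png',cv2.resize(a,None,fx=2.4,fy=2.4,interpolation=cv2.INTER_CUBIC))
E
```

```text
clock: 26.23
eef_pos: [0.5862, -0.1464, 0.0649]
tcp_rot: [3.14, -0.008, 1.631]
wrist_force: [0.2, 1.8, 0.1]
finger_gap: 0.0127
shift [-0.6  0.1  2.9] turn [ 0.07 -0.48  0.38] gap 0.0127 F [0.2 1.8 0.1] t 26.23 tcp [ 0.5862 -0.1464  0.0649] rot [ 3.14  -0.008  1.631]
carrier now [0.0729 0.0616 0.0649] ang 0.0067
```

View pics/w15z.png

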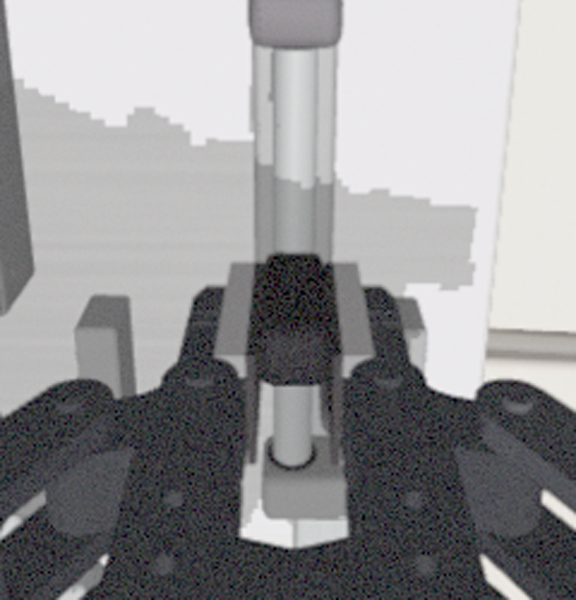

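```bash

python3 -m creep '[[0.95,-2,0,0,0,0,0],[0.95,-2,0,0,0,0,0],[0.95,-2,0,0,0,0,0],[0.95,-2,0,0,0,0,0],[0.95,-2,0,0,0,0,0],[0.95,0,0,0,0,0,0],[0.95,0,0,0,0,0,0],[0.95,0,0,0,0,0,0]]' 40
python3 - <<'E'
from h import *
toc(.073,.061,.062)
E
```

```text
clock: 26.95
eef_pos: [0.5861, -0.1463, 0.0649]
tcp_rot: [3.14, -0.027, 1.638]
wrist_force: [-0.5, 3.2, 1.4]
finger_gap: 0.0129
shift [-0.8  0.2  2.9] turn [ 0.1  -1.54  0.77] gap 0.0129 F [-0.5  3.2  1.4] t 26.95 tcp [ 0.5861 -0.1463  0.0649] rot [ 3.14  -0.027  1.638]
carrier now [0.0728 0.0617 0.0649] ang 0.0134
```

```bash

python3 -m creep '[[0.45,0,0,0,0,0,0],[0.45,0,0,0,0,0,0],[0.45,0,0,-20,0,-1.5,0],[0.45,0,0,-35,0,0,0],[0.45,0,0,-35,0,0,0],[0.45,0,0,-10,0,0,0],[0.45,-25,-22,0,0,0,0],[0.45,-25,-22,0,0,0,0]]' 30
python3 -m creep '[[0.45,-25,-22,0,0,0,0],[0.45,-20,-22,0,0,0,0],[0.45,0,0,0,0,0,-6],[0.45,0,0,0,0,0,-6],[0.45,0,0,0,0,0,-4],[0.45,0,0,0,0,0,0],[0.45,0,0,0,0,0,0],[0.45,0,0,0,0,0,0]]' 30
python3 - <<'E'
from h import *
toc(-.0213,-.0413,.15,.293)
c=snap('wrist','w16.png');pickle.dump(c,open('w16.pkl','wb'))
a=c['img'][60:280,180:380]
cv2.imwrite('pics/w16z.png',cv2.resize(a,None,fx=2.7,fy=2.7,interpolation=cv2.INTER_CUBIC))
E
```

```text
clock: 27.62
eef_pos: [0.5466, -0.199, 0.1764]
tcp_rot: [3.137, 0.012, 1.642]
wrist_force: [0.4, -1.9, -0.2]
finger_gap: 0.0469
clock: 28.28
eef_pos: [0.5025, -0.2573, 0.1912]
tcp_rot: [3.139, 0.036, 1.923]
wrist_force: [0.1, -0.2, 0.9]
finger_gap: 0.0467
shift [ 6.1 -3.6 41. ] turn [0.14 2.07 0.35] gap 0.0467 F [ 0.1 -0.2  0.9] t 28.28 tcp [ 0.5025 -0.2573  0.1912] rot [3.139 0.036 1.923]
carrier now [-0.0166 -0.0447  0.1912] ang 0.299
```

View pics/w16.png

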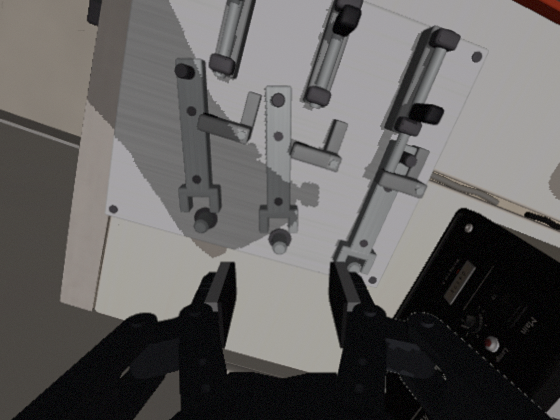

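View pics/w16z.png

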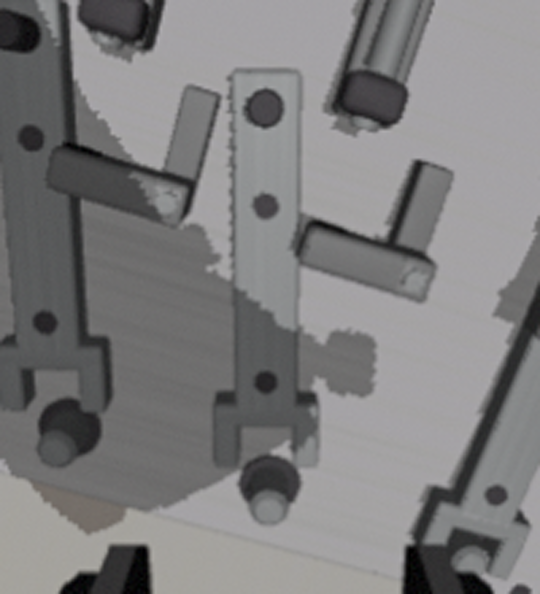

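```bash
python3 - <<'E'
from m2 import *
c=pickle.load(open('w16.pkl','rb'))
f=lambda x,y:(x/2.7+180,y/2.7+60)
bar(c,f(265,206),f(265.5,382),f(265,108),f(269,506),2)
E
python3 -m creep '[[0.45,4,-2,20,0,2,0],[0.45,2,-1,30,0,0,0],[0.45,0,0,30,0,0,0],[0.45,0,0,25,0,0,0],[0.45,0,0,10,0,0,0],[0.45,0,0,0,0,0,0],[0.45,0,0,0,0,0,0],[0.45,0,0,0,0,0,0]]' 30
python3 -c "
from h import *
toc(-.0213,-.0413,.0135,.293)"
```

```text
A [-0.0345  0.0023  0.028 ] B [-0.0153 -0.0599  0.028 ] pin [-0.0439  0.0339  0.052 ] post [ 1.000e-04 -1.055e-01  3.600e-02] AB 0.0652 Bpin 0.0981 ang 0.296 0.299
heel [-0.0063 -0.0893] mid [-0.0206 -0.0424] to post nominal in bar axes(x,y) [np.float64(0.0006098449828746905), np.float64(-0.019723550715678283)] to post meas [np.float64(0.0014467658746714525), np.float64(-0.017386953691958737)]
clock: 29.0
eef_pos: [0.4989, -0.252, 0.072]
tcp_rot: [3.139, -0.001, 1.916]
wrist_force: [-0.3, -0.7, 0.4]
finger_gap: 0.0474
shift [-1.7 -2.1 58.5] turn [ 0.17 -0.08 -0.05] gap 0.0474 F [-0.3 -0.7  0.4] t 29.0 tcp [ 0.4989 -0.252   0.072 ] rot [ 3.139e+00 -1.000e-03  1.916e+00]
carrier now [-0.02   -0.0392  0.072 ] ang 0.2921
```

```bash

python3 -m creep '[[0.45,-2,-1,15,0,0,0],[0.45,0,0,15,0,0,0],[0.45,0,0,10,0,0,0],[0.45,0,0,5,0,0,0],[0.45,0,0,0,0,0,0],[0.45,0,0,0,0,0,0],[0.45,0,0,0,0,0,0],[0.45,0,0,0,0,0,0]]' 30
python3 -c "
from h import *
toc(-.021,-.042,.0135,.295)"
```

```text
clock: 29.67
eef_pos: [0.5043, -0.2585, 0.0362]
tcp_rot: [3.131, 0.011, 1.916]
wrist_force: [-0.4, 0.1, 0.3]
finger_gap: 0.0468
shift [ 5.9 -5.  22.6] turn [ 0.58  0.61 -0.2 ] gap 0.0468 F [-0.4  0.1  0.3] t 29.67 tcp [ 0.5043 -0.2585  0.0362] rot [3.131 0.011 1.916]
carrier now [-0.0148 -0.046   0.0362] ang 0.2915
```

```bash

python3 -m creep '[[0.45,3,-3,0,0.6,0.6,-0.2],[0.45,3,-3,0,0,0,0],[0.45,1,0,8,0,0,0],[0.45,1,-1,8,0,0,0],[0.45,0,0,5,0,0,0],[0.45,0,0,2,0,0,0],[0.45,0,0,0,0,0,0],[0.45,0,0,0,0,0,0]]' 30
python3 -c "
from h import *
toc(-.021,-.042,.0135,.295)"
```

```text
clock: 30.33
eef_pos: [0.4941, -0.2529, 0.0114]
tcp_rot: [-3.14, -0.0, 1.92]
wrist_force: [-0.5, -0.5, 0.3]
finger_gap: 0.0471
shift [-3.1  3.  -2.1] turn [-0.07 -0.01  0.02] gap 0.0471 F [-0.5 -0.5  0.3] t 30.33 tcp [ 0.4941 -0.2529  0.0114] rot [-3.14 -0.    1.92]
carrier now [-0.0248 -0.0399  0.0114] ang 0.2954
```

```bash

python3 -m creep '[[0.45,-2,2,-2.5,0,0,0],[0.45,-1,1,0,0,0,0],[0.45,0,0,0,0,0,0],[0.9,0,0,0,0,0,0],[0.9,0,0,0,0,0,0],[0.9,0,0,0,0,0,0],[0.9,0,0,0,0,0,0],[0.9,0,0,0,0,0,0]]' 50
python3 -c "
from h import *
toc(-.021,-.042,.0135,.295)"
```

```text
clock: 31.0
eef_pos: [0.499, -0.2555, 0.0152]
tcp_rot: [-3.141, 0.001, 1.92]
wrist_force: [0.2, -0.2, 0.2]
finger_gap: 0.0225
shift [ 1.  -0.7  1.7] turn [-0.04  0.06  0.02] gap 0.0225 F [ 0.2 -0.2  0.2] t 31.0 tcp [ 0.499  -0.2555  0.0152] rot [-3.141e+00  1.000e-03  1.920e+00]
carrier now [-0.02   -0.0427  0.0152] ang 0.2954
```

```bash

python3 -m creep '[[0.9,-2,0.8,0,0,0,0],[0.9,-2.5,0,0,0,0,0],[0.9,-2.5,0,0,0,0,0],[0.9,-2.5,0,0,0,0,0],[0.9,-2.5,0,0,0,0,0],[0.9,-2,0,0,0,0,0],[0.9,0,0,0,0,0,0],[0.9,0,0,0,0,0,0]]' 50
python3 -c "
from h import *
toc(-.0143,-.0606,.0145,.295)
snap('wrist','w17.png')"
```

```text
clock: 31.67
eef_pos: [0.5041, -0.267, 0.0152]
tcp_rot: [-3.141, -0.004, 1.921]
wrist_force: [-0.8, 4.3, 3.6]
finger_gap: 0.0224
shift [-6.2 -0.7  0.7] turn [-0.05 -0.25  0.1 ] gap 0.0224 F [-0.8  4.3  3.6] t 31.67 tcp [ 0.5041 -0.267   0.0152] rot [-3.141 -0.004  1.921]
carrier now [-0.0155 -0.0545  0.0152] ang 0.2967
```

View pics/w17.png

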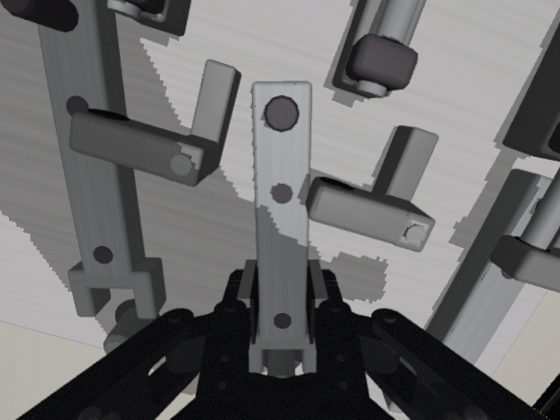

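```bash

python3 -m creep '[[0.9,-2,-0.4,0,0,0,0],[0.9,-2,-0.3,0,0,0,0],[0.9,-1,0,0,0,0,0],[0.9,-0.7,0,0,0,0,0],[0.9,0,0,0,0,0,0],[0.9,0,0,0,0,0,0],[0.9,0,0,0,0,0,0],[0.9,0,0,0,0,0,0]]' 50
python3 -c "
from h import *
toc(-.0143,-.0606,.0145,.295)"
```

```text
clock: 32.38
eef_pos: [0.5056, -0.2726, 0.0152]
tcp_rot: [-3.141, -0.005, 1.921]
wrist_force: [-1.6, 4.0, 3.5]
finger_gap: 0.0224
shift [-0.5 -0.1  0.7] turn [-0.04 -0.26  0.12] gap 0.0224 F [-1.6  4.   3.5] t 32.38 tcp [ 0.5056 -0.2726  0.0152] rot [-3.141 -0.005  1.921]
carrier now [-0.0143 -0.0601  0.0152] ang 0.297
```

```bash

python3 -m creep '[[0.9,0,1.5,0,0,0,1.9],[0.9,0,1.5,0,0,0,1.9],[0.9,0,1.5,0,0,0,1.9],[0.9,0,1.5,0,0,0,1.9],[0.9,0,1.5,0,0,0,1.9],[0.9,0,1.5,0,0,0,1.9],[0.9,0,0,0,0,0,0],[0.9,0,0,0,0,0,0]]' 50
python3 -c "
from h import *
toc(0,-.0585,.0145,0)"
```

```text
clock: 33.05
eef_pos: [0.5137, -0.274, 0.0152]
tcp_rot: [-3.137, 0.003, 1.712]
wrist_force: [-1.6, 2.2, 3.8]
finger_gap: 0.0226
shift [2.9 6.6 0.6] turn [-0.25  0.18  5.04] gap 0.0226 F [-1.6  2.2  3.8] t 33.05 tcp [ 0.5137 -0.274   0.0152] rot [-3.137e+00  3.000e-03  1.712e+00]
carrier now [-0.0063 -0.0619  0.0152] ang 0.088
```

```bash

python3 -m creep '[[0.9,1,2,0,0,0,1.7],[0.9,1,2,0,0,0,1.7],[0.9,0.7,1.7,0,0,0,1.7],[0.9,0,1,0,0,0,0],[0.9,0,0.5,0,0,0,0],[0.9,0,0,0,0,0,0],[0.9,0,0,0,0,0,0],[0.9,0,0,0,0,0,0]]' 50
python3 -c "
from h import *
toc(0.0005,-.0590,.0145,0)"
```

```text
clock: 33.72
eef_pos: [0.519, -0.2726, 0.0152]
tcp_rot: [-3.134, 0.007, 1.627]
wrist_force: [-2.9, 1.8, 2.9]
finger_gap: 0.0224
shift [1.9 1.5 0.7] turn [-0.42  0.39  0.17] gap 0.0224 F [-2.9  1.8  2.9] t 33.72 tcp [ 0.519  -0.2726  0.0152] rot [-3.134  0.007  1.627]
carrier now [-0.001  -0.0609  0.0152] ang 0.003
```

```bash

python3 -m creep '[[0.9,0.8,1,0,0.4,0,0.2],[0.9,0.6,0.8,0,0,0,0],[0.9,0.3,0.8,0,0,0,0],[0.9,0,0.7,0,0,0,0],[0.9,0,0.6,0,0,0,0],[0.9,0,0,0,0,0,0],[0.9,0,0,0,0,0,0],[0.9,0,0,0,0,0,0]]' 50
python3 - <<'E'
from h import *
toc(0.0005,-.0590,.0145,0)
c=snap('wrist','w18.png')
a=c['img'][60:240,200:400]
cv2.imwrite('pics/w18z.png',cv2.resize(a,None,fx=3.3,fy=3.3,interpolation=cv2.INTER_CUBIC))
E
```

```text
clock: 34.38
eef_pos: [0.5209, -0.2721, 0.0154]
tcp_rot: [-3.121, 0.01, 1.624]
wrist_force: [-4.1, -0.5, 3.3]
finger_gap: 0.0225
shift [ 1.5 -0.5  0.9] turn [-1.19  0.55 -0.01] gap 0.0225 F [-4.1 -0.5  3.3] t 34.38 tcp [ 0.5209 -0.2721  0.0154] rot [-3.121  0.01   1.624]
carrier now [ 0.001  -0.0605  0.0154] ang -0.0
```

View pics/w18z.png

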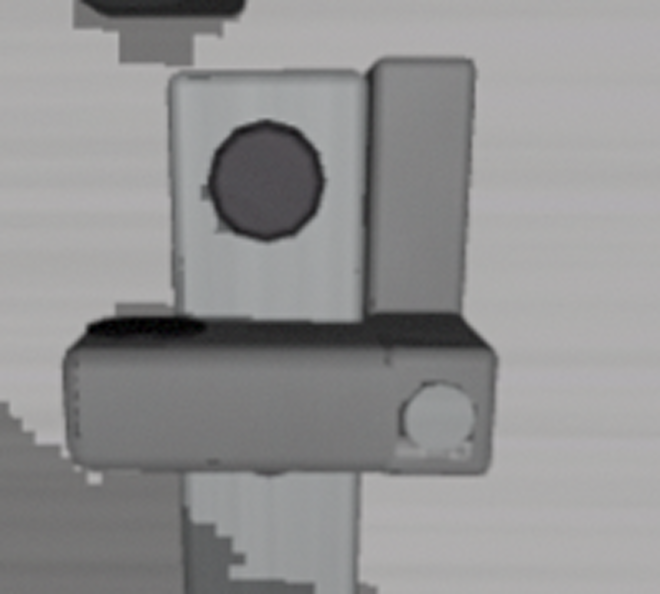

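```bash

python3 -m creep '[[0.5,0,0,0,0,0,0],[0.5,0,0,0,0,0,0],[0.5,0,0,0,0,0,0],[0.5,0,0,-15,-0.8,0.5,0],[0.5,0,0,-30,0,0,0],[0.5,0,0,-35,0,0,0],[0.5,10,-2,-35,0,0,0],[0.5,25,-5,-10,0,0,0]]' 50
python3 - <<'E'
from h import *
toc(-.0120,.103,.062,0)
c=snap('wrist','w19.png');pickle.dump(c,open('w19.pkl','wb'))
a=c['img'][100:310,160:400]
cv2.imwrite('pics/w19z.png',cv2.resize(a,None,fx=2.8,fy=2.8,interpolation=cv2.INTER_CUBIC))
print([tuple(map(float,b)) for b in blobs(c['img'],(250,130,325,305),70,10,300)])
E
```

```text
clock: 35.1
eef_pos: [0.5123, -0.2374, 0.1441]
tcp_rot: [-3.138, -0.006, 1.622]
wrist_force: [1.6, -0.5, 1.4]
finger_gap: 0.0424
shift [127.9  -6.3  82.8] turn [-0.2  -0.32 -0.15] gap 0.0424 F [ 1.6 -0.5  1.4] t 35.1 tcp [ 0.5123 -0.2374  0.1441] rot [-3.138 -0.006  1.622]
carrier now [-0.0058 -0.0254  0.1441] ang -0.0027
[(305.0, 144.0, 13.0, 1.0, 13.0), (289.6, 155.4, 155.0, 14.0, 16.0), (292.6, 176.6, 207.0, 55.0, 8.0), (289.8, 261.5, 74.0, 10.0, 10.0), (273.2, 266.6, 69.0, 9.0, 8.0), (305.6, 266.3, 55.0, 9.0, 9.0), (287.8, 283.1, 185.0, 23.0, 14.0)]
```

View pics/w19z.png

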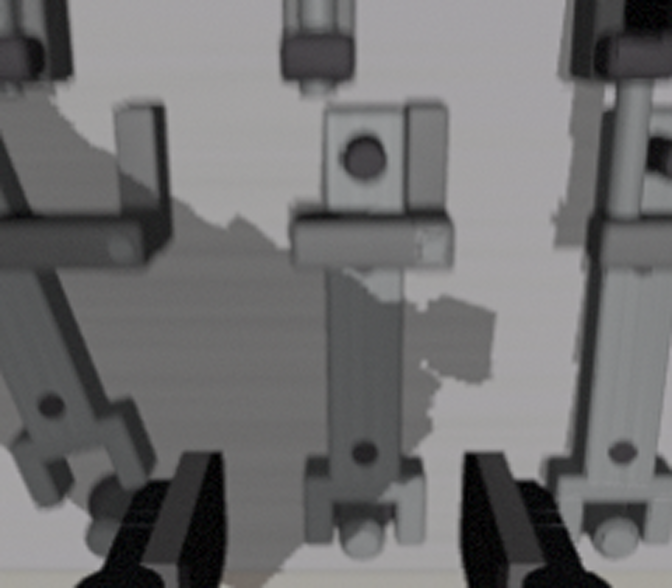

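```bash
python3 - <<'E'
from m2 import *
c=pickle.load(open('w19.pkl','rb'))
f=lambda x,y:(x/2.8+160,y/2.8+100)
bar(c,(289.8,200),(289.8,261.5),f(363,157),f(362,537),2)
E
python3 -m creep '[[0.5,25,-1,0,0,0,0],[0.5,28,-1,0,0,0,0],[0.5,28,-1,0,0,0,0],[0.5,25,-1,0,0,0,0],[0.5,12,-2,20,0,0,0],[0.5,0,0,20,0,0,0],[0.5,0,0,15,0,0,0],[0.5,0,0,0,0,0,0]]' 30
python3 -c "
from h import *
toc(-.0120,.103,.062)"
```

```text
A [ 0.0005 -0.0183  0.028 ] B [ 0.0009 -0.077   0.028 ] pin [-0.0003  0.0226  0.052 ] post [ 0.0004 -0.104   0.036 ] AB 0.0587 Bpin 0.0997 ang 0.012 0.006
heel [ 0.0013 -0.1077] mid [ 0.0007 -0.0587] to post nominal in bar axes(x,y) [np.float64(-0.0012559403291771446), np.float64(-0.00025272871954243987)] to post meas [np.float64(-0.0007769519745678079), np.float64(0.0037348030897346486)]
clock: 35.82
eef_pos: [0.5033, -0.109, 0.1012]
tcp_rot: [3.125, -0.004, 1.627]
wrist_force: [-0.5, 0.4, 0.1]
finger_gap: 0.0432
shift [-0.5 -4.7 39.2] turn [ 0.97 -0.25  0.14] gap 0.0432 F [-0.5  0.4  0.1] t 35.82 tcp [ 0.5033 -0.109   0.1012] rot [ 3.125 -0.004  1.627]
carrier now [-0.0079  0.1034  0.1012] ang 0.0024
```

```bash

python3 -m creep '[[0.5,0,-4,10,0.9,0,0],[0.5,0,-1,14,0,0,0],[0.5,0,0,10,0,0,0],[0.5,0,0,3,0,0,0],[0.5,0,0,0,0,0,0],[0.5,0,0,0,0,0,0],[0.5,0,0,0,0,0,0],[0.5,0,0,0,0,0,0]]' 30
python3 -c "
from h import *
toc(-.012,.1035,.062)"
```

```text
clock: 36.48
eef_pos: [0.4999, -0.1111, 0.0673]
tcp_rot: [3.138, -0.003, 1.625]
wrist_force: [-0.6, -0.8, 0.4]
finger_gap: 0.0427
shift [ 2.1 -0.6  5.3] turn [ 0.22 -0.17  0.06] gap 0.0427 F [-0.6 -0.8  0.4] t 36.48 tcp [ 0.4999 -0.1111  0.0673] rot [ 3.138e+00 -3.000e-03  1.625e+00]
carrier now [-0.0114  0.1014  0.0673] ang 0.001
```

```bash

python3 -m creep '[[0.5,2,0,5,0,0,0],[0.5,1,0,0,0,0,0],[0.95,0,0,0,0,0,0],[0.95,0,0,0,0,0,0],[0.95,0,0,0,0,0,0],[0.95,0,0,0,0,0,0],[0.95,-7,0,0,0,0,0],[0.95,-7,0,0,0,0,0]]' 30
python3 -c "
from h import *
toc(-.012,.061,.062)"
python3 -m creep '[[0.95,-7,0,0,0,0,0],[0.95,-6,0,0,0,0,0],[0.95,-5,0,0,0,0,0],[0.95,-4,0,0,0,0,0],[0.95,-3,0,0,0,0,0],[0.95,-2,0,0,0,0,0],[0.95,-2,0,0,0,0,0],[0.95,0,0,0,0,0,0]]' 40
python3 -c "
from h import *
toc(-.012,.061,.062)"
```

```text
clock: 37.15
eef_pos: [0.4998, -0.1215, 0.0634]
tcp_rot: [3.139, -0.003, 1.627]
wrist_force: [-0.9, 2.6, 1.9]
finger_gap: 0.013
shift [-30.1   0.    1.3] turn [ 0.13 -0.16  0.16] gap 0.013 F [-0.9  2.6  1.9] t 37.15 tcp [ 0.4998 -0.1215  0.0634] rot [ 3.139e+00 -3.000e-03  1.627e+00]
carrier now [-0.0121  0.0911  0.0634] ang 0.0028
clock: 37.82
eef_pos: [0.5013, -0.15, 0.0635]
tcp_rot: [3.138, -0.015, 1.628]
wrist_force: [-0.4, -3.0, -1.5]
finger_gap: 0.0132
shift [-1.5  0.1  1.5] turn [ 0.2  -0.88  0.22] gap 0.0132 F [-0.4 -3.  -1.5] t 37.82 tcp [ 0.5013 -0.15    0.0635] rot [ 3.138 -0.015  1.628]
carrier now [-0.0121  0.0625  0.0635] ang 0.0039
```

```bash

python3 -m creep '[[0.95,-2,0,0,0,-0.8,0],[0.95,-2,0,0,0,0,0],[0.95,-2,0,0,0,0,0],[0.95,-2,0,0,0,0,0],[0.95,-2,0,0,0,0,0],[0.95,-1,0,0,0,0,0],[0.95,0,0,0,0,0,0],[0.95,0,0,0,0,0,0]]' 40
python3 -c "
from h import *
toc(-.012,.061,.062)"
```

```text
clock: 38.48
eef_pos: [0.5013, -0.1501, 0.0636]
tcp_rot: [3.137, -0.023, 1.635]
wrist_force: [-1.0, 3.4, 2.4]
finger_gap: 0.0131
shift [-1.5  0.1  1.5] turn [ 0.25 -1.31  0.63] gap 0.0131 F [-1.   3.4  2.4] t 38.48 tcp [ 0.5013 -0.1501  0.0636] rot [ 3.137 -0.023  1.635]
carrier now [-0.0121  0.0624  0.0636] ang 0.0111
```

```bash

python3 -m creep '[[0.45,0,0,0,0,0,0],[0.45,0,0,0,0,0,0],[0.45,0,0,-20,0,-1.2,0],[0.45,0,0,-35,0,0,0],[0.45,0,0,-35,0,0,0],[0.45,0,0,-10,0,0,0],[0.45,-25,-22,0,0,0,0],[0.45,-25,-22,0,0,0,0]]' 30
python3 -m creep '[[0.45,-25,-22,0,0,0,0],[0.45,-20,-22,0,0,0,0],[0.45,0,0,0,0,0,-6],[0.45,0,0,0,0,0,-6],[0.45,0,0,0,0,0,-4],[0.45,0,0,0,0,0,0],[0.45,0,0,0,0,0,0],[0.45,0,0,0,0,0,0]]' 30
python3 - <<'E'
from h import *
toc(-.1051,-.0435,.15,.28)
c=snap('wrist','w20.png');pickle.dump(c,open('w20.pkl','wb'))
a=c['img'][60:280,180:460]
cv2.imwrite('pics/w20z.png',cv2.resize(a,None,fx=2.7,fy=2.7,interpolation=cv2.INTER_CUBIC))
E
```

```text
clock: 39.15
eef_pos: [0.4609, -0.2037, 0.1665]
tcp_rot: [3.138, 0.003, 1.64]
wrist_force: [1.1, -1.6, -0.4]
finger_gap: 0.0468
clock: 39.82
eef_pos: [0.4149, -0.2621, 0.1667]
tcp_rot: [3.14, 0.012, 1.919]
wrist_force: [0.4, -0.2, -0.2]
finger_gap: 0.0469
shift [ 1.7 -0.3 16.7] turn [0.09 0.7  0.83] gap 0.0469 F [ 0.4 -0.2 -0.2] t 39.82 tcp [ 0.4149 -0.2621  0.1667] rot [3.14  0.012 1.919]
carrier now [-0.1044 -0.0448  0.1667] ang 0.2945
```

View pics/w20.png

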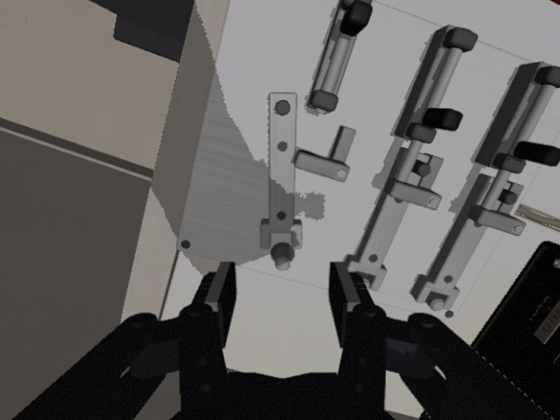

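View pics/w20z.png

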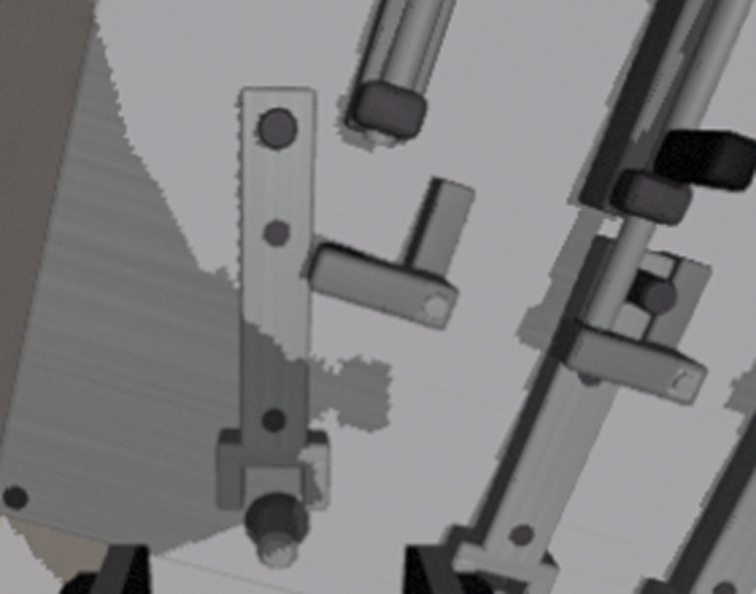

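```bash
python3 - <<'E'
from m2 import *
c=pickle.load(open('w20.pkl','rb'))
f=lambda x,y:(x/2.7+180,y/2.7+60)
bar(c,f(276,233),f(273,420),f(278,129),f(279,548),1)
E
python3 -m creep '[[0.45,0,0,20,0,0.7,0.8],[0.45,1,0,30,0,0,0],[0.45,0,0,30,0,0,0],[0.45,0,0,15,0,0,0],[0.45,0,0,0,0,0,0],[0.45,0,0,0,0,0,0],[0.45,0,0,0,0,0,0],[0.45,0,0,0,0,0,0]]' 30
python3 -c "
from h import *
toc(-.1051,-.0435,.0135,.28)"
```

```text
A [-0.1178  0.0009  0.028 ] B [-0.0998 -0.0616  0.028 ] pin [-0.1268  0.0325  0.052 ] post [-0.0843 -0.1052  0.036 ] AB 0.065 Bpin 0.0979 ang 0.28 0.28
heel [-0.0913 -0.0911] mid [-0.1049 -0.044 ] to post nominal in bar axes(x,y) [np.float64(0.0014288737680034384), np.float64(-0.017981660689620475)] to post meas [np.float64(0.002874248429948813), np.float64(-0.015532311005186384)]
clock: 40.53
eef_pos: [0.4171, -0.2616, 0.0713]
tcp_rot: [3.138, 0.004, 1.896]
wrist_force: [-0.2, 0.3, -0.6]
finger_gap: 0.0472
shift [ 2.  -2.8 57.8] turn [ 0.19  0.24 -0.46] gap 0.0472 F [-0.2  0.3 -0.6] t 40.53 tcp [ 0.4171 -0.2616  0.0713] rot [3.138 0.004 1.896]
carrier now [-0.1021 -0.0444  0.0713] ang 0.272
```

```bash

python3 -m creep '[[0.45,3,-3,15,0.2,0.2,-0.5],[0.45,1,-1,15,0,0,0],[0.45,1,-1,10,0,0,0],[0.45,1,-1,3,0,0,0],[0.45,0,0,0,0,0,0],[0.45,0,0,0,0,0,0],[0.45,0,0,0,0,0,0],[0.45,0,0,0,0,0,0]]' 30
python3 -c "
from h import *
toc(-.1049,-.0438,.014,.28)"
```

```text
clock: 41.2
eef_pos: [0.4114, -0.2604, 0.0303]
tcp_rot: [3.139, 0.008, 1.906]
wrist_force: [1.0, -0.5, -0.2]
finger_gap: 0.0472
shift [-1.5  2.5 16.3] turn [0.13 0.45 0.11] gap 0.0472 F [ 1.  -0.5 -0.2] t 41.2 tcp [ 0.4114 -0.2604  0.0303] rot [3.139 0.008 1.906]
carrier now [-0.1078 -0.0429  0.0303] ang 0.2819
```

```bash

python3 -m creep '[[0.45,0,1,5,0,0.4,0],[0.45,0,1,5,0,0,0],[0.45,0,0,4,0,0,0],[0.45,0,0,2,0,0,0],[0.45,0,0,0,0,0,0],[0.45,0,0,0,0,0,0],[0.45,0,0,0,0,0,0],[0.45,0,0,0,0,0,0]]' 30
python3 -c "
from h import *
toc(-.1049,-.0438,.014,.28)"
```

```text
clock: 41.87
eef_pos: [0.4142, -0.2603, 0.0135]
tcp_rot: [3.139, 0.001, 1.906]
wrist_force: [-0.0, -0.3, 0.6]
finger_gap: 0.0469
shift [-0.8 -0.2 -0.5] turn [0.17 0.08 0.12] gap 0.0469 F [-0.  -0.3  0.6] t 41.87 tcp [ 0.4142 -0.2603  0.0135] rot [3.139e+00 1.000e-03 1.906e+00]
carrier now [-0.1049 -0.043   0.0135] ang 0.2821
```

Close and slide (about 17 mm along -y of the bar, 2 mm sideways).

```bash

python3 -m creep '[[0.9,0,0,0,0,0,0],[0.9,0,0,0,0,0,0],[0.9,0,0,0,0,0,0],[0.9,0,0,0,0,0,0],[0.9,0,0,0,0,0,0],[0.9,-1,1,0,0,0,0],[0.9,-2,0.6,0,0,0,0],[0.9,-2,0.3,0,0,0,0]]' 50
python3 -c "
from h import *
toc(-.0985,-.0602,.0145,.28)"
python3 -m creep '[[0.9,-2,0,0,0,0,0],[0.9,-2,0,0,0,0,0],[0.9,-2,0,0,0,0,0],[0.9,-2,0,0,0,0,0],[0.9,0,0,0,0,0,0],[0.9,0,0,0,0,0,0],[0.9,0,0,0,0,0,0],[0.9,0,0,0,0,0,0]]' 50
python3 -c "
from h import *
toc(-.0985,-.0602,.0145,.28)
snap('wrist','w21.png')"
```

```text
clock: 42.53
eef_pos: [0.417, -0.2635, 0.014]
tcp_rot: [3.14, -0.001, 1.907]
wrist_force: [-2.3, 3.7, 4.3]
finger_gap: 0.0231
shift [-14.4  -0.2  -0.5] turn [ 0.1  -0.04  0.14] gap 0.0231 F [-2.3  3.7  4.3] t 42.53 tcp [ 0.417  -0.2635  0.014 ] rot [ 3.140e+00 -1.000e-03  1.907e+00]
carrier now [-0.1023 -0.0463  0.014 ] ang 0.2824
clock: 43.2
eef_pos: [0.4204, -0.2717, 0.0141]
tcp_rot: [3.139, -0.002, 1.907]
wrist_force: [-1.7, 2.6, 3.9]
finger_gap: 0.0227
shift [-5.6 -0.7 -0.5] turn [ 0.16 -0.11  0.16] gap 0.0227 F [-1.7  2.6  3.9] t 43.2 tcp [ 0.4204 -0.2717  0.0141] rot [ 3.139e+00 -2.000e-03  1.907e+00]
carrier now [-0.0993 -0.0546  0.0141] ang 0.2828
```

View pics/w21.png

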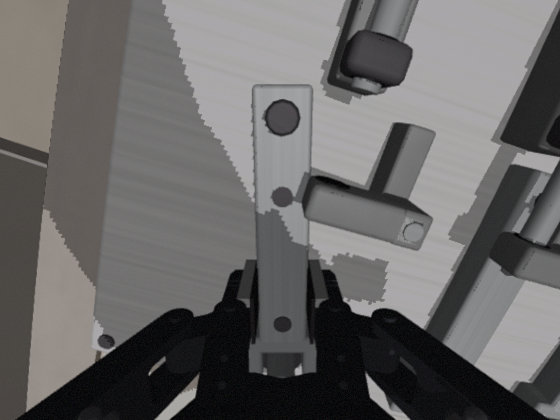

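```bash

python3 -m creep '[[0.9,-2,-0.4,0,0,0,0],[0.9,-2,-0.2,0,0,0,0],[0.9,-1.2,0,0,0,0,0],[0.9,0,0,0,0,0,0],[0.9,0,0,0,0,0,0],[0.9,0,0,0,0,0,0],[0.9,0,0,0,0,0,0],[0.9,0,0,0,0,0,0]]' 50
python3 -c "
from h import *
toc(-.0985,-.0602,.0145,.28)"
python3 -m creep '[[0.9,0,1.6,0,0,0,1.9],[0.9,0,1.6,0,0,0,1.9],[0.9,0,1.6,0,0,0,1.9],[0.9,0,1.6,0,0,0,1.9],[0.9,0,1.6,0,0,0,1.9],[0.9,0,1.6,0,0,0,1.9],[0.9,0,0,0,0,0,0],[0.9,0,0,0,0,0,0]]' 50
python3 -c "
from h import *
toc(-.0845,-.0590,.0145,0)"
```

```text
clock: 43.92
eef_pos: [0.4218, -0.2768, 0.014]
tcp_rot: [3.138, -0.002, 1.907]
wrist_force: [-1.0, 3.5, 3.5]
finger_gap: 0.0229
shift [-0.3 -0.3 -0.5] turn [ 0.18 -0.12  0.17] gap 0.0229 F [-1.   3.5  3.5] t 43.92 tcp [ 0.4218 -0.2768  0.014 ] rot [ 3.138e+00 -2.000e-03  1.907e+00]
carrier now [-0.0983 -0.0599  0.014 ] ang 0.283
clock: 44.58
eef_pos: [0.4308, -0.2778, 0.0141]
tcp_rot: [3.141, 0.004, 1.698]
wrist_force: [-1.6, 2.8, 2.8]
finger_gap: 0.0231
shift [ 2.   5.  -0.4] turn [0.03 0.24 4.25] gap 0.0231 F [-1.6  2.8  2.8] t 44.58 tcp [ 0.4308 -0.2778  0.0141] rot [3.141 0.004 1.698]
carrier now [-0.0893 -0.0614  0.0141] ang 0.0742
```

```bash

python3 -m creep '[[0.9,0.8,1.6,0,0,0,1.5],[0.9,0.8,1.6,0,0,0,1.5],[0.9,0.6,1.5,0,0,0,1.4],[0.9,0,1,0,0,0,0.3],[0.9,0,0.7,0,0,0,0],[0.9,0,0,0,0,0,0],[0.9,0,0,0,0,0,0],[0.9,0,0,0,0,0,0]]' 50
python3 - <<'E'
from h import *
toc(-.0845,-.0590,.0145,0)
E
```

```text
clock: 45.25
eef_pos: [0.4355, -0.2768, 0.0141]
tcp_rot: [-3.139, 0.007, 1.62]
wrist_force: [-2.5, 1.3, 1.9]
finger_gap: 0.0228
shift [ 1.5  0.  -0.4] turn [-0.14  0.41 -0.22] gap 0.0228 F [-2.5  1.3  1.9] t 45.25 tcp [ 0.4355 -0.2768  0.0141] rot [-3.139  0.007  1.62 ]
carrier now [-0.0845 -0.0605  0.0141] ang -0.0038
```

```bash

python3 -m creep '[[0.9,0.5,0.8,0,0,0,0],[0.9,0.3,0.8,0,0,0,0],[0.9,0,0.7,0,0,0,0],[0.9,0,0.6,0,0,0,0],[0.9,0,0,0,0,0,0],[0.9,0,0,0,0,0,0],[0.9,0,0,0,0,0,0],[0.9,0,0,0,0,0,0]]' 50
python3 - <<'E'
from h import *
toc(-.0845,-.0590,.0145,0)
c=snap('wrist','w22.png')
a=c['img'][60:240,200:400]
cv2.imwrite('pics/w22z.png',cv2.resize(a,None,fx=3.3,fy=3.3,interpolation=cv2.INTER_CUBIC))
E
```

```text
clock: 45.92
eef_pos: [0.4359, -0.2768, 0.0142]
tcp_rot: [-3.133, 0.009, 1.623]
wrist_force: [-3.4, -0.2, 2.5]
finger_gap: 0.0223
shift [ 1.6 -0.4 -0.3] turn [-0.49  0.53 -0.09] gap 0.0223 F [-3.4 -0.2  2.5] t 45.92 tcp [ 0.4359 -0.2768  0.0142] rot [-3.133  0.009  1.623]
carrier now [-0.0841 -0.0606  0.0142] ang -0.0016
```

View pics/w22z.png

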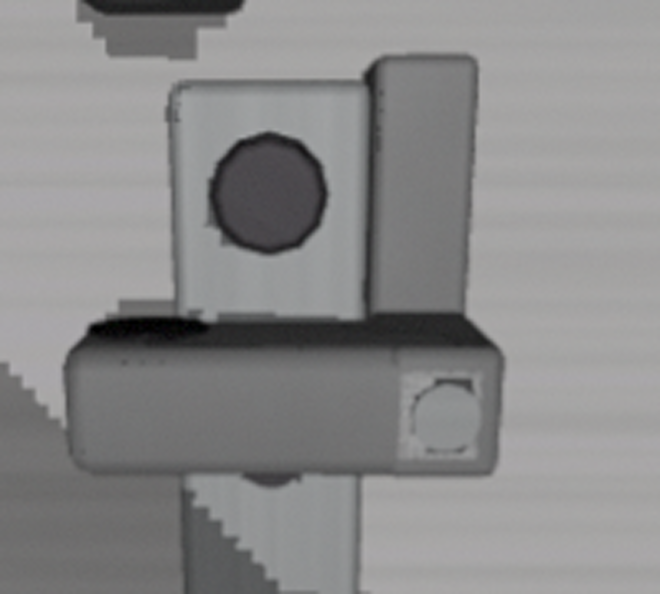

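Bar 1's toe touches the stop block; its pin is at zoom (268,192). I'll release it and look.

```bash

python3 -m creep '[[0.5,0,0,0,0,0,0],[0.5,0,0,0,0,0,0],[0.5,0,0,0,0,0,0],[0.5,0,0,-15,-0.4,0.4,0],[0.5,0,0,-30,0,0,0],[0.5,0,0,-35,0,0,0],[0.5,10,-2,-35,0,0,0],[0.5,25,-5,-10,0,0,0]]' 50
python3 - <<'E'
from h import *
toc(-.0970,.103,.062,0)
c=snap('wrist','w23.png');pickle.dump(c,open('w23.pkl','wb'))
a=c['img'][60:310,160:440]
cv2.imwrite('pics/w23z.png',cv2.resize(a,None,fx=2.4,fy=2.4,interpolation=cv2.INTER_CUBIC))
print([tuple(map(float,b)) for b in blobs(c['img'],(250,130,325,305),70,10,300)])
E
```

```text
clock: 46.63
eef_pos: [0.4267, -0.2422, 0.1393]
tcp_rot: [-3.14, -0.002, 1.619]
wrist_force: [1.2, -0.4, 0.7]
finger_gap: 0.0425
shift [128.4  -6.   77.5] turn [-0.12 -0.09 -0.29] gap 0.0425 F [ 1.2 -0.4  0.7] t 46.63 tcp [ 0.4267 -0.2422  0.1393] rot [-3.140e+00 -2.000e-03  1.619e+00]
carrier now [-0.0915 -0.0255  0.1393] ang -0.0051
[(290.6, 156.9, 150.0, 15.0, 15.0), (293.8, 177.3, 220.0, 55.0, 7.0), (290.5, 264.4, 74.0, 10.0, 10.0), (306.6, 269.4, 64.0, 9.0, 9.0), (273.3, 269.7, 67.0, 9.0, 8.0), (288.9, 285.4, 155.0, 23.0, 11.0)]
```

View pics/w23z.png

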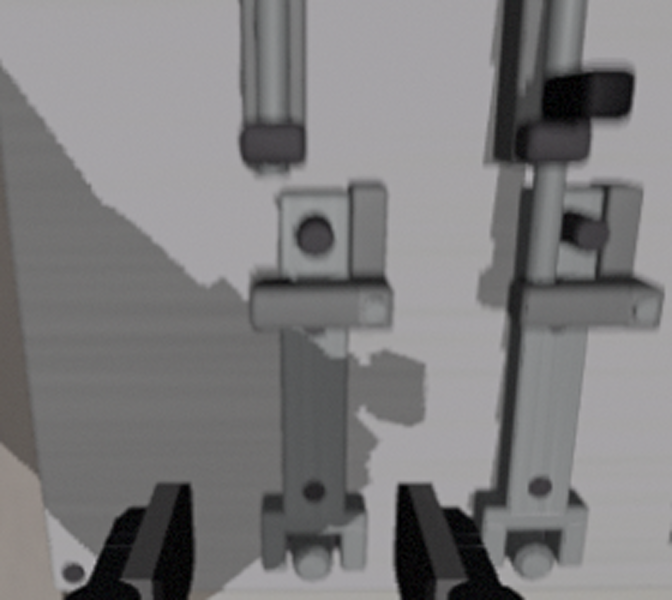

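```bash
python3 - <<'E'
from m2 import *
c=pickle.load(open('w23.pkl','rb'))
bar(c,(290.5,200),(290.5,264.4),(290.8,157.5),(290.4,293),1)
E
python3 -m creep '[[0.5,25,-1,0,0,0,0],[0.5,28,-1,0,0,0,0],[0.5,28,-1,0,0,0,0],[0.5,25,-1,0,0,0,0],[0.5,12,-2,20,0,0,0],[0.5,0,0,15,0,0,0],[0.5,0,0,10,0,0,0],[0.5,0,0,0,0,0,0]]' 30
python3 -c "
from h import *
toc(-.0970,.103,.062)"
```

```text
A [-0.0845 -0.0176  0.028 ] B [-0.0842 -0.0782  0.028 ] pin [-0.085   0.0217  0.052 ] post [-0.0844 -0.103   0.036 ] AB 0.0606 Bpin 0.1 ang 0.008 0.005
heel [-0.084  -0.1089] mid [-0.0844 -0.0599] to post nominal in bar axes(x,y) [np.float64(-0.000986378092186751), np.float64(0.0009446445459093568)] to post meas [np.float64(-0.000345358385745102), np.float64(0.005917834005239375)]
clock: 47.35
eef_pos: [0.4163, -0.1153, 0.0955]
tcp_rot: [3.135, 0.002, 1.623]
wrist_force: [-0.6, -0.1, -0.4]
finger_gap: 0.0424
shift [ 1.3 -2.2 33.5] turn [ 0.39  0.09 -0.09] gap 0.0424 F [-0.6 -0.1 -0.4] t 47.35 tcp [ 0.4163 -0.1153  0.0955] rot [3.135e+00 2.000e-03 1.623e+00]
carrier now [-0.0951  0.1017  0.0955] ang -0.0016
```

```bash

python3 -m creep '[[0.5,1,-1,12,0.4,0,0],[0.5,1,-1,12,0,0,0],[0.5,1,0,8,0,0,0],[0.5,1,0,3,0,0,0],[0.5,0,0,0,0,0,0],[0.5,0,0,0,0,0,0],[0.5,0,0,0,0,0,0],[0.5,0,0,0,0,0,0]]' 30
python3 -c "
from h import *
toc(-.097,.1035,.062)"
```

```text
clock: 48.02
eef_pos: [0.4144, -0.1131, 0.0575]
tcp_rot: [-3.141, 0.002, 1.62]
wrist_force: [0.2, 1.1, 1.4]
finger_gap: 0.0427
shift [-0.5 -0.1 -4.5] turn [-0.05  0.09 -0.26] gap 0.0427 F [0.2 1.1 1.4] t 48.02 tcp [ 0.4144 -0.1131  0.0575] rot [-3.141e+00  2.000e-03  1.620e+00]
carrier now [-0.0969  0.104   0.0575] ang -0.0046
```

```bash

python3 -m creep '[[0.5,0,0,-4,0,0,0],[0.95,0,0,0,0,0,0],[0.95,0,0,0,0,0,0],[0.95,0,0,0,0,0,0],[0.95,0,0,0,0,0,0],[0.95,-7,0,0,0,0,0],[0.95,-7,0,0,0,0,0],[0.95,-7,0,0,0,0,0]]' 30
python3 -c "
from h import *
toc(-.097,.061,.062)"
python3 -m creep '[[0.95,-6,0,0,0,0,0],[0.95,-6,0,0,0,0,0],[0.95,-5,0,0,0,0,0],[0.95,-3,0,0,0,0,0],[0.95,-2,0,0,0,0,0],[0.95,-2,0,0,0,0,0],[0.95,0,0,0,0,0,0],[0.95,0,0,0,0,0,0]]' 40
python3 -c "
from h import *
toc(-.097,.061,.062)"
```

```text
clock: 48.68
eef_pos: [0.4153, -0.1346, 0.0635]
tcp_rot: [-3.14, 0.001, 1.622]
wrist_force: [-0.6, 2.9, 0.5]
finger_gap: 0.0134
shift [-21.5   0.2   1.6] turn [-0.06  0.08 -0.14] gap 0.0134 F [-0.6  2.9  0.5] t 48.68 tcp [ 0.4153 -0.1346  0.0635] rot [-3.140e+00  1.000e-03  1.622e+00]
carrier now [-0.0971  0.0825  0.0635] ang -0.0025
clock: 49.35
eef_pos: [0.4164, -0.1556, 0.0636]
tcp_rot: [3.14, -0.018, 1.623]
wrist_force: [-1.1, 3.5, 0.6]
finger_gap: 0.0131
shift [-0.5  0.1  1.6] turn [ 0.07 -1.02 -0.06] gap 0.0131 F [-1.1  3.5  0.6] t 49.35 tcp [ 0.4164 -0.1556  0.0636] rot [ 3.14  -0.018  1.623]
carrier now [-0.0971  0.0615  0.0636] ang -0.001
```

```bash

python3 -m creep '[[0.95,-2,0,0,0,-0.8,0],[0.95,-2,0,0,0,0,0],[0.95,-2,0,0,0,0,0],[0.95,-2,0,0,0,0,0],[0.95,-2,0,0,0,0,0],[0.95,-1,0,0,0,0,0],[0.95,0,0,0,0,0,0],[0.95,0,0,0,0,0,0]]' 40
python3 -c "
from h import *
toc(-.097,.061,.062)"
python3 -m creep '[[0.4,0,0,0,0,0,0],[0.4,0,0,0,0,0,0],[0.4,0,0,0,0,0,0],[0.4,0,0,-20,0,-1,0],[0.4,0,0,-35,0,0,0],[0.4,0,0,-35,0,0,0],[0.4,0,0,-35,0,0,0],[0.4,-10,25,-30,0,0,0]]'
python3 -m creep '[[0.4,-20,28,0,0,0,0],[0.4,-20,28,0,0,0,0],[0.4,-20,10,0,0,0,0],[0.4,0,0,0,0,0,0],[0.4,0,0,0,0,0,0],[0.4,0,0,0,0,0,0],[0.4,0,0,0,0,0,0],[0.4,0,0,0,0,0,0]]'
python3 - <<'E'
from h import *
toc(-.097,.061,.062)
c=snap('wrist','w24.png');pickle.dump(c,open('w24.pkl','wb'))
a=c['img'][60:310,130:450]
cv2.imwrite('pics/w24z.png',cv2.resize(a,None,fx=2.4,fy=2.4,interpolation=cv2.INTER_CUBIC))
E
```

```text
clock: 50.02
eef_pos: [0.4164, -0.1556, 0.0636]
tcp_rot: [3.138, -0.029, 1.629]
wrist_force: [0.6, 5.1, 1.1]
finger_gap: 0.0129
shift [-0.5  0.2  1.6] turn [ 0.19 -1.65  0.28] gap 0.0129 F [0.6 5.1 1.1] t 50.02 tcp [ 0.4164 -0.1556  0.0636] rot [ 3.138 -0.029  1.629]
carrier now [-0.0972  0.0615  0.0636] ang 0.005
clock: 50.68
eef_pos: [0.4362, -0.1654, 0.2174]
tcp_rot: [-3.134, -0.013, 1.626]
wrist_force: [0.6, -0.0, 2.2]
finger_gap: 0.051
clock: 51.35
eef_pos: [0.5137, -0.2288, 0.2262]
tcp_rot: [3.137, 0.0, 1.625]
wrist_force: [-0.2, -0.7, -0.0]
finger_gap: 0.0512
shift [ 78.  -93.8 163.7] turn [0.28 0.02 0.06] gap 0.0512 F [-0.2 -0.7 -0. ] t 51.35 tcp [ 0.5137 -0.2288  0.2262] rot [3.137 0.    1.625]
carrier now [-0.0039 -0.0168  0.2262] ang 0.001
```

View pics/w24z.png

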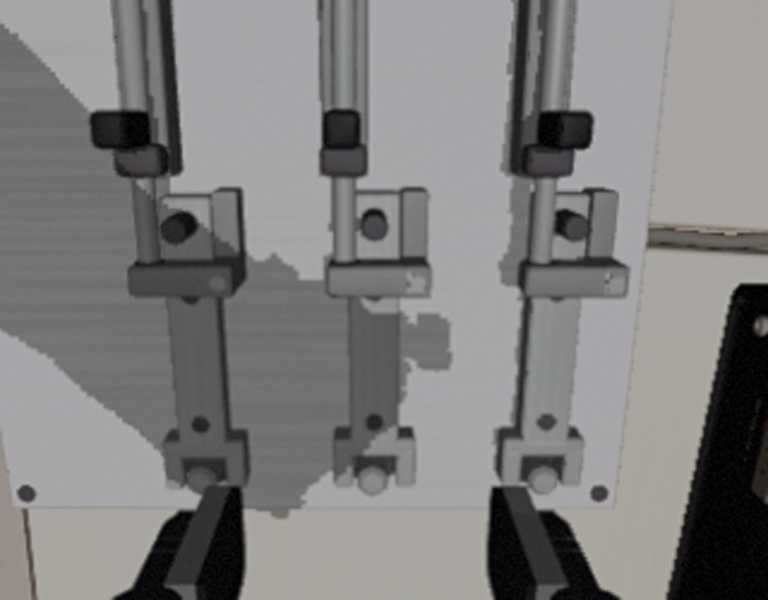

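```bash
python3 - <<'E'
from m2 import *
c=pickle.load(open('w24.pkl','rb'))
f=lambda x,y:(x/2.4+130,y/2.4+60)
for i,B,p,k in((1,(200,424),(174,232),(103,130)),(2,(374.5,423),(373.5,226),(342,134)),(3,(546.5,422),(577,228),(578,134))):
    b=w2c(onz(c,[f(*B)],.028)[0]);q=w2c(onz(c,[f(*p)],.052)[0]);kk=w2c(onz(c,[f(*k)],.085)[0])
    d=q-b;print(i,b.round(4),q.round(4),'ang',np.arctan2(-d[0],d[1]).round(3),'knob',kk.round(4))
t=snap('top','top1.png');s=snap('side','side1.png')
print(r.get_state()['clock'])
for im,a,n in((t['img'],cv2.imread('pics/top0.png'),'t'),(s['img'],cv2.imread('pics/side0.png'),'s')):
    d=cv2.absdiff(im,a).max(2);print(n,[d[y0:y1,x0:x1].mean().round(1) for x0,y0,x1,y1 in ([(135,235,185,275),(185,258,215,290),(225,250,250,275)] if n=='t' else [(185,335,240,380),(250,320,280,355),(272,284,300,310)])])
E
```

```text
1 [-0.0838 -0.0795  0.028 ] [-0.0834  0.018   0.052 ] ang -0.005 knob [-0.0983  0.0599  0.085 ]
2 [ 0.0018 -0.0789  0.028 ] [0.0004 0.0205 0.052 ] ang 0.014 knob [-0.0117  0.0583  0.085 ]
3 [ 0.0864 -0.0784  0.028 ] [0.086  0.0199 0.052 ] ang 0.004 knob [0.0739 0.0587 0.085 ]
51.5
t [np.float64(31.6), np.float64(33.7), np.float64(76.1)]
s [np.float64(19.8), np.float64(37.4), np.float64(13.6)]
```

View pics/side1.png

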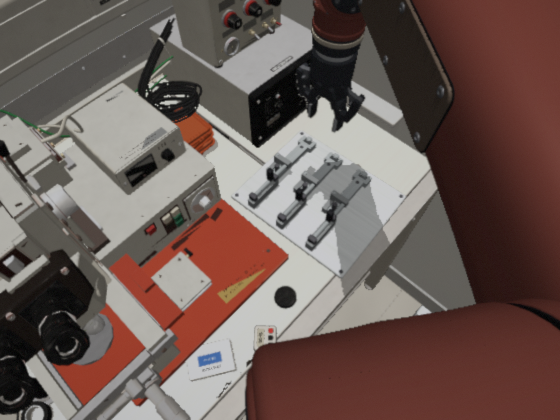

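```bash
python3 -c "
from h import *
r.finish_job()
print(r.get_state()['clock'])"
```

```text
the job is handed in; nothing more can be done
the job is handed in; nothing more can be done
```

All three bars are on their posts, swung in line against their stop blocks and held by bolts pushed home. I handed the job in at about 51.5 s with the robot clear of everything. The system gave no verdict.

**What I did:** all three bars were present and all three bolts had been shot too early. I first drew every bolt back. Then, in lanes 3, 2 and 1 in turn, I gripped the bar, slid its fork onto the post, swung it flat on the plate to the stop, and pushed the bolt in until it would go no further.

**Last checks, from the wrist camera:**

| Lane | Bar angle to lane (rad) | Knob position along the lane, carrier y (mm) |
|---|---|---|
| 1 | -0.005 | 60 |
| 2 | 0.014 | 58 |
| 3 | 0.004 | 59 |

- **Bars:** each pin measured within about 2 mm of its lane's centre line. After the swing each fork's pivot centre measured within 1.5 mm of its post's axis, inside the 2.5 mm play.
- **Bolts:** the three knobs line up, each rod passes the -x side of its pin into the keeper, and each bolt stopped against a firm end. That end was about 42 mm from fully back.
- **Timer, lens tissue, lens cap:** the tissue and cap sit where they did in the first side view. The arm partly hides the timer there, but the robot never went near it. My automatic before/after picture comparison was no use, because the arm and its shadow covered those areas.

**Slightly off:** bar 2 has the largest angle, about 0.014 rad. Its heel sits about 1.5 mm to +x within the fork's play while its toe is at the stop. I left it because the bolt holds the pin.

No knock to bar 1 and no slackening of the grip was noticed.

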